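# Click the turret stop round and set the strip to it

### The arm

A 6-joint arm with a two-finger parallel gripper is mounted at the origin on the work surface. World frame = base frame: x ahead of the robot, y to its left, z up, the work surface at z = 0. Lengths are in m, angles in rad, forces in N, time in s.
With the tool pointing down it reaches from about 0.25 to 0.775 m from the base axis. Payload 4 kg.
Tool frame: the origin (TCP) lies midway between the tips of the shut fingers; the grasp point (between the pads) lies 19 mm behind it; y points along the fingers, x is the direction in which the jaws open and shut, and the axes are right-handed (so a half turn about y gives the same grasp; the last joint's range is limited). The gripper opens to 94 mm and grips with 3 to 60 N. Pads are 16 mm wide; open, the fingers measure 119 mm over their backs; the gripper's body (75 mm by 177 mm) begins 78 mm behind the grasp point.
Start: joints at [-1.443, 0.087, 1.371, -0, 1.684, -0.103], TCP at [0.126, -0.535, 0.178] pointing down, gripper open.
Joint ranges: [-3.1, 3.1], [-0.76, 2.03], [0.27, 2.55], [-1.08, 4.22], [0.17, 2.65], [-2.57, 2.57]. Speed limits (rad/s): [2.79, 2.79, 3.14, 3.14, 3.14, 3.14].

### API

Orientations are given as [roll, pitch, yaw] about the fixed x, y, z axes, in that order (R = Rz(yaw) Ry(pitch) Rx(roll)).
In Python, from bench import robot, snapshot, camera_info, ticket gives the robot as it stands.
- The arm moves only by the shell command python3 -m creep 'ROWS'. ROWS is JSON, a list of rows, each an object with "slide": the shift along the tool's x, y, z in mm, a list of three; "roll": the turn about the tool's y in degrees; "grip": the closure, from 0 (fully open) to 1 (shut). In form: [{"slide": [x, y, z], "roll": roll, "grip": grip}, ...]. A call has 1 to 20 rows; each row is the pose to reach, as a shift and turn from the pose commanded when the call began, along the tool's axes at that moment; what a row does not reach only later rows make up. A row lasts 1/12 s, in which the tool goes at most 41.7 mm and 7.16 degrees, less where a joint would pass 70% of its speed; a pose out of reach is approached as far as the arm can. A call with a gripper value outside its range is refused whole. The fingers move at their own pace and stop on an object; the grip force is fixed at half the most. Time passes only in rows, so rows that repeat a pose let the fingers close. It gives the time, the measured TCP pose, the force and the opening at its end, in the units of the state.
- robot.get_obs(): the state, without advancing time (a new reading comes with each control period).
- snapshot(name): name is "scene" or "top" or "wrist"; returns the picture (420x560x3 uint8, red, green, blue); there is no depth.
- camera_info(name): a dict with "fx", "fy", "cx", "cy" (pixels), "cam_to_world" (4x4, takes a point from camera to world coordinates). Camera axes: x right, y down, z forward; pixel columns grow to the right and rows downward; lengths in m; the calibration is good to about 2 mm. A picture is of the moment at which its call begins: read the wrist's pose just before it. camera_info takes no time and is no camera call; for the wrist camera it gives the pose at the moment of the call.
- ticket.close_job(): hands the job in, once; it reports no verdict.
The state is a dict: "time": time; "joint_positions": joint angles; "qvel": joint speeds; "joint_torque": joint torques, N m; "tool_pos": TCP position; "ee_rot": TCP orientation; "wrist_force": force on the tool from outside, world axes, zero at the start; "wrist_torque": the same for the moment, N m; "width": finger opening in m.
Only numpy, scipy, OpenCV 4.12 (cv2) and the standard library are available. Lean on these libraries where they do the work, as an engineer would, in place of code of your own. Each camera call takes 0.05 s, during which the arm holds its last target.

### The job

Get the saw jig ready for the next cut: with a fingertip, flick the star wheel of the turret stop round, click by click, until its longest stop screw has clicked into the bottom place, pointing along the fence at the pine strip. Then, pushing with the fingertips only and never picking it up, slide the pine strip flat against the fence and along it until its end meets that long stop, and leave everything else where it lies.

Things in the scene. Friction and masses are not known exactly. Their poses are not given: they have to be found in the camera images.
- jig: the saw jig, fixed: a brown hardwood deck 125 x 320 x 18 mm. Origin on the bench top; x across the deck to the fence (roughly away from the robot), y along the deck to the turret stop at its left end, z up. Deck: x -75 to +50, y -165 to +155 mm, top at z 18. A grey detent housing behind the star wheel (x -15 to +35, y 124 to 150, top z 88) carries it.
- fence_end (a point): left end of the fence face, at deck height, jig axes. The fence is dark wood along the deck's far side, 24 mm high over the deck, 16 mm thick (to +x); its straight face runs 202 mm from here along -y, with a 3 mm saw slot 56 mm along.
- turret (a joint): angle of the star wheel about its level axis (parallel to jig y). 0 = longest stop in the bottom place (so is any full turn). Clicks into a spring detent every 60 degrees (1.047 rad), turns either way without end. Growing = top of the wheel moves to jig +x. Left past half-way it snaps into the next detent by itself. A click takes about 5 N at a lobe; the wheel does not spin on.
- wheel_centre (a point): centre of the star wheel, on its axis, mid-thickness, 63 mm above the bench. Aluminium, 16 mm thick along the axis, hub radius 25 mm, six round lobes every 60 degrees, each 10 mm across, centred 35 mm from the axis (tips at 40 mm). In every detent one lobe points straight up and one straight down. Open gaps of 25 mm between lobes, down to the hub.
- long_stop_tip (a point): centre of the free end of the longest stop screw. One steel stop screw, 7 mm diameter, sticks out of each lobe towards the strip (jig -y), parallel to the axis and 35 mm from it; lengths 62 mm (this one), then 34, 48, 24, 42, 30 mm round the wheel. They turn with the wheel; only the lowest meets the strip.
- stop_place (a point): fixed point of the jig: where the tip of the longest stop lies when it is in the bottom place, 10 mm above the deck and 20 mm in front of the fence face. The axes are those of the jig.
- strip_centre (a point): centre of the pine strip, a loose plain bar 40 mm wide (its x), 120 mm long (its y), 16 mm thick (its z), 45 g, lying flat on the deck a little off the fence, slightly askew, to the right of the turret, 30 to 60 mm short of the long stop's place. Fully home its centre lies 60 mm along -y and 2 mm below stop_place.
- offcut: bystander: a small loose pine offcut, 30 x 42 x 16 mm, on the deck in front of the stop screws; origin centre of its underside.
- pencil: bystander: a flat carpenter's pencil, 170 x 12 x 8 mm, on the bench in front of the jig; origin under the middle of its length, its x along it.
- spring_clamp: bystander: a plastic spring clamp lying on its side, 130 x 80 x 24 mm, on the bench right of the jig; origin at its underside near the pivot, x towards its jaws.
- steel_file: bystander: a steel file with wooden handle, 330 mm long, 22 mm high, lying on the mat at the right.
- saw: bystander: a small back saw, 330 mm long, 30 mm high, lying flat behind the jig.
Not all that is in view belongs to the job. What is shaped like the part that bears strip_centre but pink is not meant.

How it is judged:
By the outcome, as a careful person would: the job done as asked, in the order asked, and still so for the second after the job is handed in, with the robot touching nothing.
It also fails if it takes over 48 s, if anything falls off the work surface, if the arm or the gripper's body presses on something with over 40 N, if the wrist force passes 120 N, or if a joint passes its speed limit or range.

## Working session

There is one attempt and no reset: what is moved stays moved. The work goes in short steps, Python scripts to look and compute and a shell command to move; the robot and the scene stay as the last step left them, time stands still between calls to the robot, and variables do not carry over. Pictures are saved under pics/ and viewed, and the job is handed in when it is done.

```bash
mkdir -p pics; ls
python3 - <<'E'
from bench import robot, snapshot, camera_info
import cv2, numpy as np
o=robot.get_obs(); print({k:np.round(v,3) for k,v in o.items()})
for n in ("scene","top","wrist"):
    ci=camera_info(n); print(n,{k:np.round(v,3).tolist() for k,v in ci.items()})
    im=snapshot(n); cv2.imwrite(f"pics/{n}0.png",im[:,:,::-1])
E
```

```text
pics
{'time': np.float64(0.0), 'joint_positions': array([-1.443,  0.088,  1.372, -0.   ,  1.684, -0.103]), 'qvel': array([-0.   ,  0.001,  0.001,  0.002,  0.001,  0.001]), 'joint_torque': array([-0.0000e+00, -3.4018e+01, -3.0242e+01,  7.2000e-02,  3.3000e-02,
       -0.0000e+00]), 'tool_pos': array([ 0.126, -0.535,  0.177]), 'ee_rot': array([-1.571,  0.002, -1.34 ]), 'wrist_force': array([ 0.172, -0.014, -0.242]), 'wrist_torque': array([-0.006, -0.033, -0.021]), 'width': np.float64(0.094)}
scene {'fx': 393.419, 'fy': 393.419, 'cx': 274.163, 'cy': 207.769, 'cam_to_world': [[0.178, 0.816, -0.55, 1.087], [0.984, -0.145, 0.104, -0.289], [0.005, -0.56, -0.828, 0.887], [0.0, 0.0, 0.0, 1.0]]}
top {'fx': 479.689, 'fy': 479.689, 'cx': 277.095, 'cy': 211.151, 'cam_to_world': [[-0.014, -0.992, 0.128, 0.417], [-0.999, 0.009, -0.033, -0.153], [0.032, -0.129, -0.991, 1.116], [0.0, 0.0, 0.0, 1.0]]}
wrist {'fx': 327.635, 'fy': 327.635, 'cx': 279.279, 'cy': 202.452, 'cam_to_world': [[0.228, -0.945, -0.236, 0.194], [-0.974, -0.221, -0.053, -0.519], [-0.002, 0.242, -0.97, 0.383], [0.0, 0.0, 0.0, 1.0]]}
```

View pics/scene0.png

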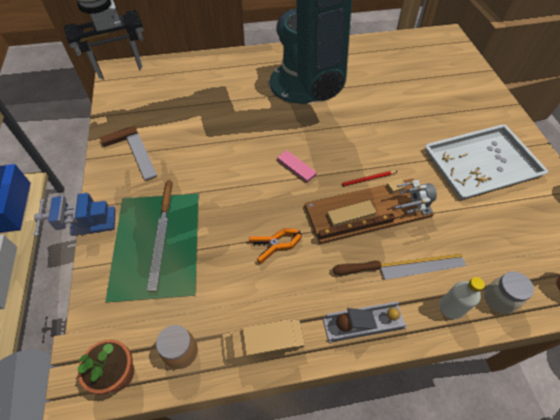

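View pics/top0.png

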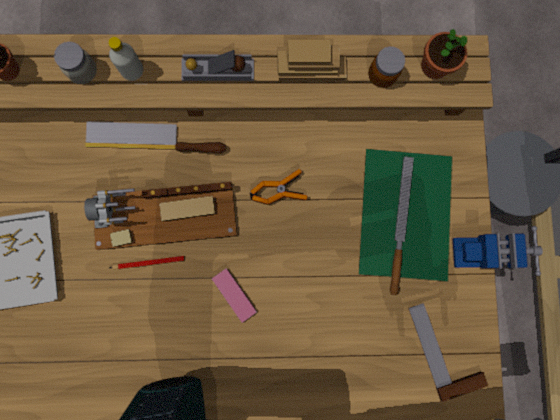

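View pics/wrist0.png

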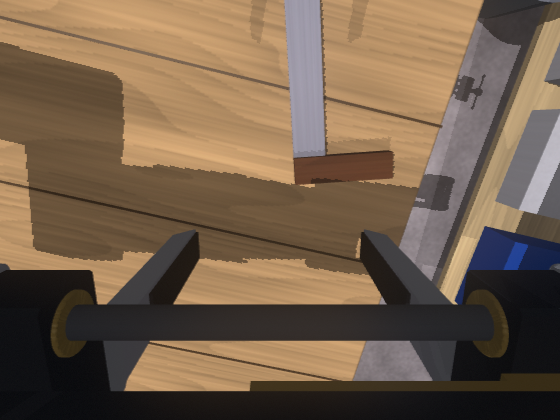

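Run:
```python
import cv2
a=cv2.imread('pics/top0.png')[165:265,75:250]; cv2.imwrite('pics/topc.png',cv2.resize(a,None,fx=4.5,fy=4.5,interpolation=cv2.INTER_CUBIC))
a=cv2.imread('pics/scene0.png')[160:255,290:450]; cv2.imwrite('pics/scenec.png',cv2.resize(a,None,fx=5,fy=5,interpolation=cv2.INTER_CUBIC))
```

```text
(no output)
```

View pics/topc.png

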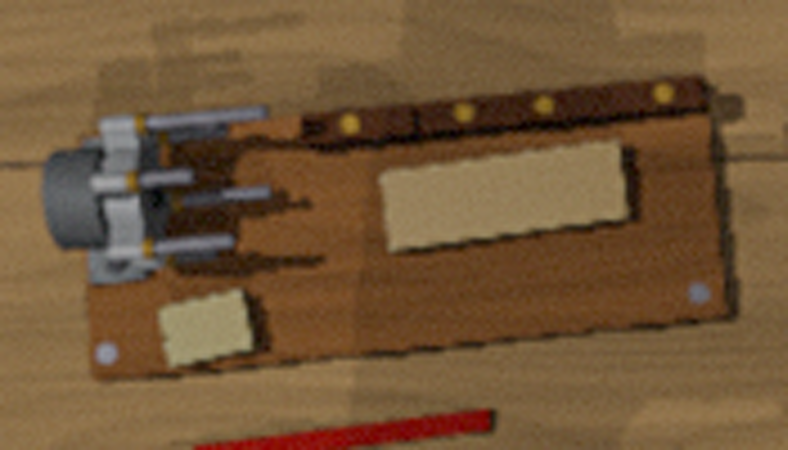

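View pics/scenec.png

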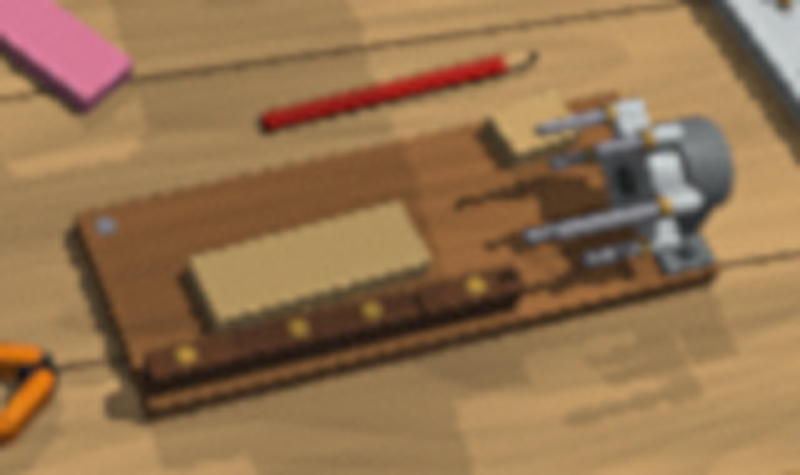

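```bash
cat > h.py <<'E'
import numpy as np, cv2
from bench import robot, snapshot, camera_info
def ray(n,u,v,ci=None):
    c=ci or camera_info(n); M=np.array(c['cam_to_world']); d=M[:3,:3]@np.array([(u-c['cx'])/c['fx'],(v-c['cy'])/c['fy'],1.]); return M[:3,3],d
def onz(n,u,v,z,ci=None):
    o,d=ray(n,u,v,ci); return o+d*(z-o[2])/d[2]
def proj(n,P,ci=None):
    c=ci or camera_info(n); M=np.array(c['cam_to_world']); P=np.atleast_2d(P); q=(P-M[:3,3])@M[:3,:3]; return np.c_[c['fx']*q[:,0]/q[:,2]+c['cx'],c['fy']*q[:,1]/q[:,2]+c['cy']]
def tri(r1,r2):
    (o1,d1),(o2,d2)=r1,r2; A=np.c_[d1,-d2]; t=np.linalg.lstsq(A,o2-o1,rcond=None)[0]; a=o1+d1*t[0]; b=o2+d2*t[1]; return (a+b)/2,np.linalg.norm(a-b)
E
python3 - <<'E'
from h import *
np.set_printoptions(precision=4,suppress=True)
T=lambda u,v,z:onz('top',75+u/4.5,165+v/4.5,z)
S=lambda u,v,z:onz('scene',290+u/5,160+v/5,z)
print('T deck NL',T(93,378,.018),'NR',T(733,315,.018),'FR fence top',T(705,78,.042))
print('S deck NR',S(80,222,.018),'FL',S(712,262,.018),'fence FR top',S(148,375,.042))
for c in [(380,172),(618,140),(630,216),(388,250)]: print('T strip',T(*c,.034))
for c in [(185,262),(402,202),(432,250),(212,328)]: print('S strip',S(*c,.034))
for c in [(158,308),(243,290),(254,350),(170,366)]: print('T offc',T(*c,.034))
for c in [(352,122),(463,112),(543,105),(663,92)]: print('T brass',T(*c,.043))
print('pencil',T(195,450,.008),T(490,418,.008))
E
```

```text
T deck NL [0.4772 0.221  0.018 ] NR [ 0.5054 -0.0996  0.018 ] FR fence top [ 0.6234 -0.0871  0.042 ]
S deck NR [ 0.5133 -0.0946  0.018 ] FL [0.5972 0.2297 0.018 ] fence FR top [ 0.6249 -0.0873  0.042 ]
T strip [0.5781 0.0765 0.034 ]
T strip [ 0.5934 -0.0427  0.034 ]
T strip [ 0.5546 -0.0488  0.034 ]
T strip [0.5386 0.0718 0.034 ]
S strip [ 0.558  -0.0501  0.034 ]
S strip [0.5412 0.0731 0.034 ]
S strip [0.5734 0.0789 0.034 ]
S strip [ 0.5995 -0.0467  0.034 ]
T offc [0.5107 0.1848 0.034 ]
T offc [0.5193 0.1432 0.034 ]
T offc [0.4893 0.137  0.034 ]
T offc [0.4818 0.1781 0.034 ]
T brass [0.6022 0.0889 0.043 ]
T brass [0.6068 0.0339 0.043 ]
T brass [ 0.6101 -0.006   0.043 ]
T brass [ 0.6162 -0.066   0.043 ]
pencil [0.4408 0.1723 0.008 ] [0.4551 0.0243 0.008 ]
```

```bash
python3 -m creep '[{"slide":[-236,-22,273],"roll":-41,"grip":0},{"slide":[-236,-22,273],"roll":-41,"grip":0},{"slide":[-236,-22,273],"roll":-41,"grip":0},{"slide":[-236,-22,273],"roll":-41,"grip":0},{"slide":[-236,-22,273],"roll":-41,"grip":0},{"slide":[-236,-22,273],"roll":-41,"grip":0},{"slide":[-236,-22,273],"roll":-41,"grip":0},{"slide":[-472,-22,546],"roll":-82,"grip":0},{"slide":[-472,-22,546],"roll":-82,"grip":0},{"slide":[-472,-22,546],"roll":-82,"grip":0},{"slide":[-472,-22,546],"roll":-82,"grip":0},{"slide":[-472,-22,546],"roll":-82,"grip":0},{"slide":[-472,-22,546],"roll":-82,"grip":0},{"slide":[-472,-22,546],"roll":-82,"grip":0},{"slide":[-472,-22,546],"roll":-82,"grip":0},{"slide":[-472,-22,546],"roll":-82,"grip":0},{"slide":[-472,-22,546],"roll":-82,"grip":0},{"slide":[-472,-22,546],"roll":-82,"grip":0},{"slide":[-472,-22,546],"roll":-82,"grip":0}]'
python3 - <<'E'
from h import *
ci=camera_info('wrist'); np.savez('w1.npz',**ci)
o=robot.get_obs(); print(o['time'],o['tool_pos'],o['ee_rot'],o['joint_positions'])
im=snapshot('wrist'); cv2.imwrite("pics/w1.png",im[:,:,::-1])
cv2.imwrite("pics/w1b.png",cv2.resize(im[:,:,::-1],(800,600),interpolation=cv2.INTER_CUBIC))
print(np.round(ci['cam_to_world'],3))
E
```

```text
time: 1.73
tool_pos: [0.5501, 0.0517, 0.1986]
ee_rot: [-1.57, 0.002, 0.096]
wrist_force: [-1.5, -0.3, -0.9]
width: 0.0942
1.7333 [0.5501426  0.05171776 0.19855731] [-1.57004862  0.00196457  0.0957963 ] [-9.24816684e-03  9.16331874e-02  1.32552022e+00  5.44179054e-04
  1.72647136e+00 -1.04959910e-01]
[[ 0.996  0.092  0.022  0.544]
 [ 0.094 -0.966 -0.241  0.122]
 [-0.001  0.242 -0.97   0.405]
 [ 0.     0.     0.     1.   ]]
```

View pics/w1b.png

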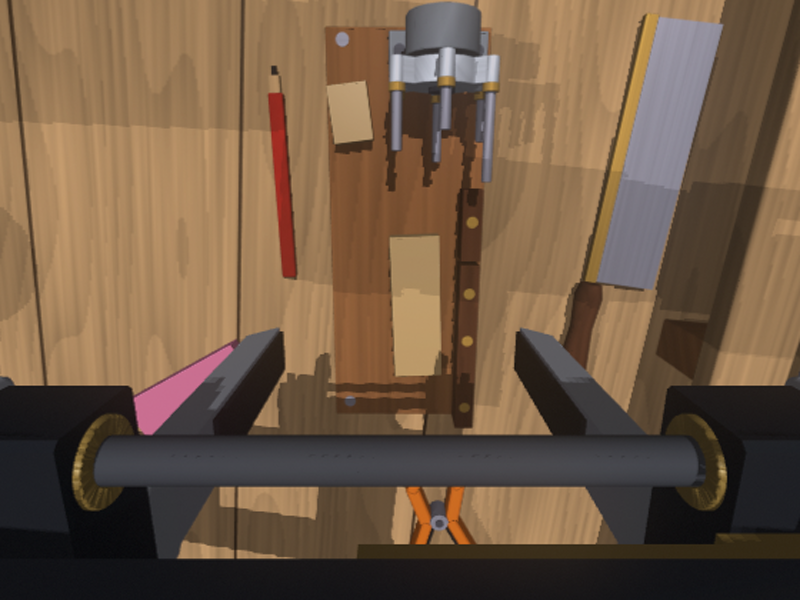

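Run:
```python
import cv2
a=cv2.imread('pics/w1.png')
cv2.imwrite('pics/w1t.png',cv2.resize(a[0:140,215:360],None,fx=4.2,fy=4.2,interpolation=cv2.INTER_CUBIC))
cv2.imwrite('pics/w1s.png',cv2.resize(a[120:300,225:350],None,fx=3.3,fy=3.3,interpolation=cv2.INTER_CUBIC))
```

```text
(no output)
```

View pics/w1t.png

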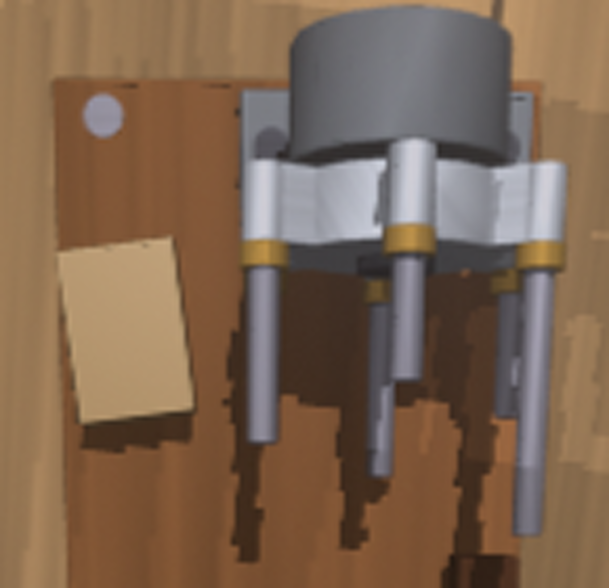

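View pics/w1s.png

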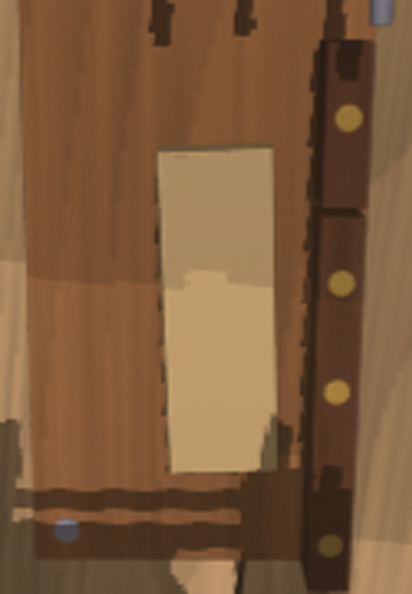

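Run:
```python
from h import *
np.set_printoptions(precision=4,suppress=True)
z=np.load('w1.npz'); ci={k:z[k] for k in z}; ci={k:(float(v) if v.ndim==0 else v) for k,v in ci.items()}
A=lambda u,v,h:onz('w',215+u/4.2,0+v/4.2,h,ci)
B=lambda u,v,h:onz('w',225+u/3.3,120+v/3.3,h,ci)
NL=A(54,80,.018);FL=A(542,82,.018);NR=B(36,560,.018)
print('NL',NL,'FL',FL,'NR',NR,np.linalg.norm(NL-NR),np.linalg.norm(NL-FL))
d=(NL-NR)[:2];d/=np.linalg.norm(d); yaw=np.arctan2(-d[0],d[1])
X=np.array([np.cos(yaw),np.sin(yaw)]);Y=np.array([-X[1],X[0]])
mid=(NL+NR)[:2]/2; O=mid+.075*X+.005*Y
print('yaw',yaw,'O',O, 'FL jig', (FL[:2]-O)@np.c_[X,Y])
J=lambda P:np.array([*((P[:2]-O)@np.c_[X,Y]),P[2]])
for n,P in dict(fenceTopL=B(323,40,.042),fenceTopfaceR=B(315,490,.042),fbaseL=B(316,50,.018),fbaseR=B(303,560,.018),s1=B(158,152,.034),s2=B(271,149,.034),s3=B(278,470,.034),s4=B(171,472,.034),tip=A(528,535,.063+.0175+.0),lobeR=A(545,162,.0835),topfront=A(412,230,.1025),topback=A(412,140,.103),o1=A(60,254,.034),o2=A(172,238,.034),o3=A(193,410,.034),o4=A(82,424,.034)).items(): print(n,J(P),P)
```

```text
NL [0.4789 0.2215 0.018 ] FL [0.6025 0.2327 0.018 ] NR [ 0.5074 -0.0964  0.018 ] 0.3191046615861526 0.12406387174093995
yaw 0.0894959380798905 O [0.5674 0.0742] FL jig [0.0491 0.1547]
fenceTopL [0.0278 0.0378 0.042 ] [0.5917 0.1143 0.042 ]
fenceTopfaceR [ 0.0308 -0.1225  0.042 ] [ 0.6091 -0.0451  0.042 ]
fbaseL [0.0285 0.0335 0.018 ] [0.5928 0.1102 0.018 ]
fbaseR [ 0.0305 -0.1639  0.018 ] [ 0.6124 -0.0863  0.018 ]
s1 [-0.0265 -0.0005  0.034 ] [0.541  0.0714 0.034 ]
s2 [0.0123 0.0008 0.034 ] [0.5796 0.0761 0.034 ]
s3 [ 0.018  -0.1184  0.034 ] [ 0.5959 -0.0421  0.034 ]
s4 [-0.0217 -0.1194  0.034 ] [ 0.5565 -0.0466  0.034 ]
tip [0.0398 0.0436 0.0805] [0.6032 0.1212 0.0805]
lobeR [0.039  0.1214 0.0835] [0.5954 0.1986 0.0835]
topfront [0.0092 0.1044 0.1025] [0.5672 0.179  0.1025]
topback [0.0086 0.121  0.103 ] [0.5652 0.1955 0.103 ]
o1 [-0.0725  0.1108  0.034 ] [0.4853 0.1781 0.034 ]
o2 [-0.0444  0.1146  0.034 ] [0.513  0.1844 0.034 ]
o3 [-0.0395  0.0736  0.034 ] [0.5216 0.144  0.034 ]
o4 [-0.0681  0.07    0.034 ] [0.4933 0.1379 0.034 ]
```

```bash
python3 -m creep '[{"slide":[67,69,132],"roll":0,"grip":0},{"slide":[67,69,132],"roll":0,"grip":0},{"slide":[67,69,132],"roll":0,"grip":0},{"slide":[67,69,132],"roll":0,"grip":0},{"slide":[67,69,132],"roll":0,"grip":0},{"slide":[67,69,132],"roll":0,"grip":0}]'
cat >> h.py <<'E'
O=np.array([.5674,.0742]);yaw=.0895
X=np.array([np.cos(yaw),np.sin(yaw)]);Y=np.array([-X[1],X[0]])
J=lambda P:np.array([*((np.asarray(P)[:2]-O)@np.c_[X,Y]),P[2]])*1000
def W(x,y,z): return np.array([*(O+(x*X+y*Y)/1000),z/1000])
def st():
    o=robot.get_obs(); print('t',round(o['time'],2),'jig',np.round(J(o['tool_pos']),1),'yawerr',round(o['ee_rot'][2]-yaw,4),'F',np.round(o['wrist_force'],1),'w',round(o['width'],4))
def pic(n,f,box=None,s=1.4):
    im=snapshot(n)[:,:,::-1]; cv2.imwrite(f'pics/{f}_full.png',im)
    if box: im=im[box[1]:box[3],box[0]:box[2]]
    cv2.imwrite(f'pics/{f}.png',cv2.resize(im,None,fx=s,fy=s,interpolation=cv2.INTER_CUBIC))
E
python3 - <<'E'
from h import *
st(); pic('wrist','w2'); pic('scene','s2',(290,120,450,255),5);
E
```

```text
time: 2.28
tool_pos: [0.6028, 0.1855, 0.1288]
ee_rot: [-1.572, 0.005, 0.092]
wrist_force: [0.2, 0.2, -1.0]
width: 0.0939
t 2.28 jig [ 45.2 107.7 128.8] yawerr 0.0021 F [ 0.2  0.2 -1. ] w 0.0939
```

View pics/w2.png

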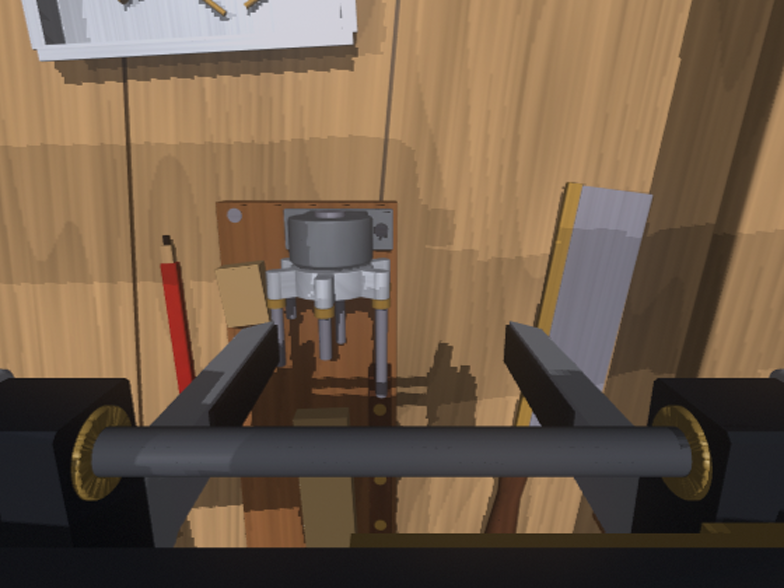

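View pics/s2.png

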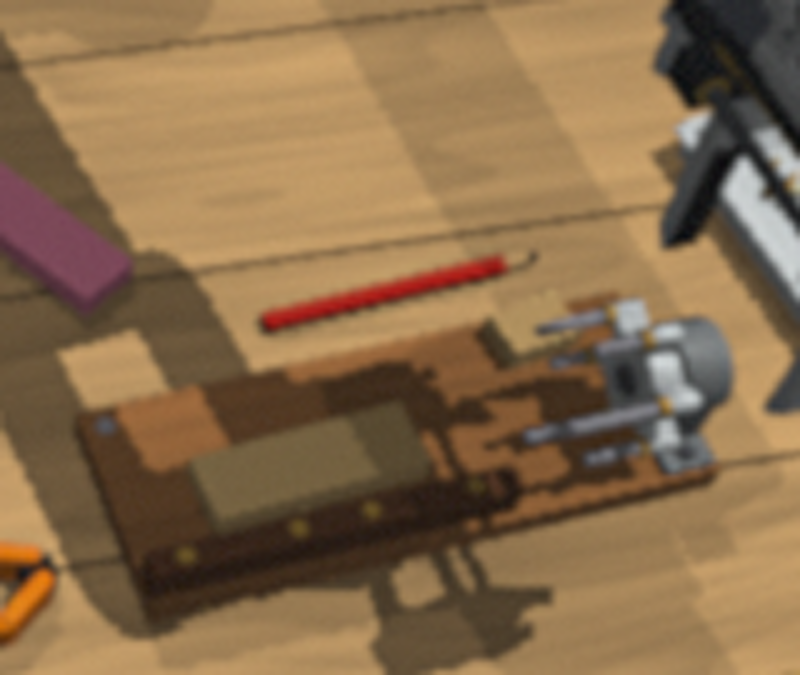

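Run:
```python
from h import *
print(proj('wrist',np.array([W(9.5,105,103),W(9.5,121,103),W(-1.8,116,128.8),W(-1.8,100,128.8)]))*1.4)
```

```text
[[321.5480297  307.37712492]
 [320.38096547 278.29891156]
 [288.93585806 301.25834774]
 [290.78231885 333.05568088]]
```

Run:
```python
import cv2
a=cv2.imread('pics/w2_full.png')[140:300,80:400]; cv2.imwrite('pics/w2c.png',cv2.resize(a,None,fx=2.5,fy=2.5,interpolation=cv2.INTER_CUBIC))
```

```text
(no output)
```

View pics/w2c.png

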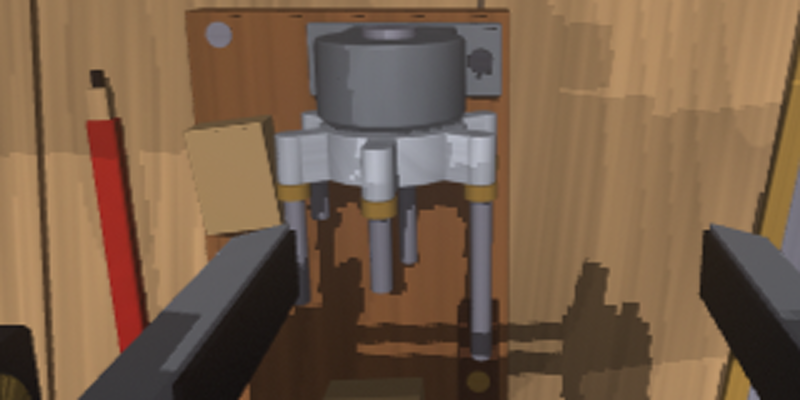

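Run:
```python
from h import *
for z in (.115,.129,.14,.15,.16):
  print(z,*[np.round(J(onz('wrist',80+u/2.5,140+v/2.5,z))[:2],1) for u,v in [(293,228),(298,305),(235,228),(703,228),(703,300)]])
```

```text
0.115 [-12.2 100. ] [-12.3  76.1] [-28.9 100. ] [105.4  99.8] [106.8  77.5]
0.129 [ -8.6 104.9] [-8.6 82.5] [-24.1 104.9] [101.7 104.7] [103.   83.7]
0.14 [ -5.7 108.7] [-5.7 87.5] [-20.4 108.7] [ 98.8 108.5] [100.   88.7]
0.15 [ -3.  112.1] [-3. 92.] [-17.  112.2] [ 96.2 112. ] [97.3 93.1]
0.16 [ -0.4 115.6] [-0.4 96.5] [-13.7 115.6] [ 93.5 115.4] [94.6 97.6]
```

Run:
```python
from h import *
for z in (129,140,150,158):
  print(z,(proj('scene',np.array([W(-2,108,z),W(92,108,z)]))-[290,120])*5)
```

```text
129 [[662.37568263 283.15356029]
 [756.76304809 435.51329158]]
140 [[669.51751719 269.04853796]
 [765.24888216 422.14920985]]
150 [[676.12878751 255.9913725 ]
 [773.1122386  409.76544918]]
158 [[681.50126273 245.38080988]
 [779.50781296 399.69325383]]
```

```bash
python3 -m creep '[{"slide":[2,25,3],"roll":0,"grip":0},{"slide":[2,48,3],"roll":0,"grip":0},{"slide":[2,48,3],"roll":0,"grip":0}]'
python3 - <<'E'
from h import *
st(); pic('wrist','w3',(80,120,400,320),2.5); pic('scene','s3',(370,120,470,220),6); 
for z in (.1,.105,.11):
  print(z,np.round(J(onz('wrist',80+293/2.5,140+228/2.5,z)),1))
E
```

```text
time: 2.63
tool_pos: [0.6032, 0.1867, 0.0796]
ee_rot: [-1.572, 0.007, 0.089]
wrist_force: [-0.9, -0.3, -1.3]
width: 0.094
t 2.63 jig [ 45.7 108.9  79.6] yawerr -0.001 F [-0.9 -0.3 -1.3] w 0.094
0.1 [ -1.8 114.7 100. ]
0.105 [ -0.4 116.5 105. ]
0.11 [  0.9 118.2 110. ]
```

View pics/w3.png

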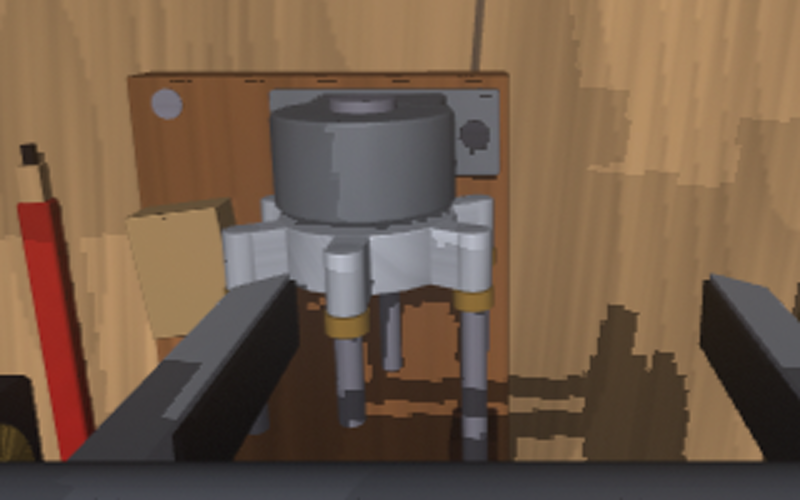

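View pics/s3.png

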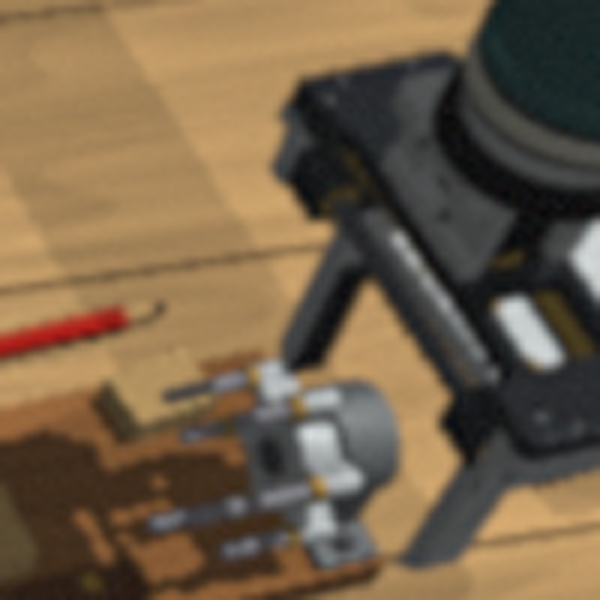

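```bash
python3 -m creep '[{"slide":[0,13,4],"roll":0,"grip":0},{"slide":[0,13,4],"roll":0,"grip":0},{"slide":[6,13,4],"roll":0,"grip":0},{"slide":[12,13,4],"roll":0,"grip":0},{"slide":[16,13,4],"roll":0,"grip":0},{"slide":[16,13,4],"roll":0,"grip":0}]'
python3 - <<'E'
from h import *
st(); pic('wrist','w4',(80,120,400,320),2.5); pic('scene','s4',(370,120,470,220),6);
E
```

```text
time: 3.23
tool_pos: [0.6229, 0.1953, 0.0701]
ee_rot: [-1.571, -0.002, 0.091]
wrist_force: [-0.1, 0.1, -0.3]
width: 0.0939
t 3.23 jig [ 66.1 115.6  70.1] yawerr 0.0016 F [-0.1  0.1 -0.3] w 0.0939
```

View pics/w4.png

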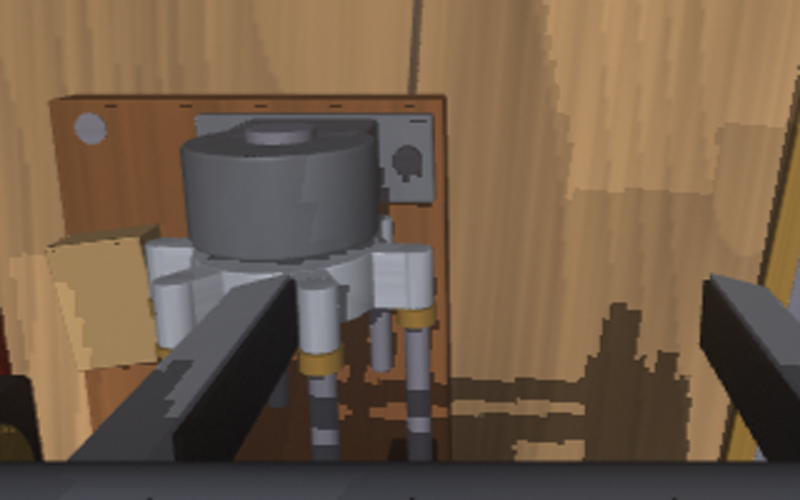

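View pics/s4.png

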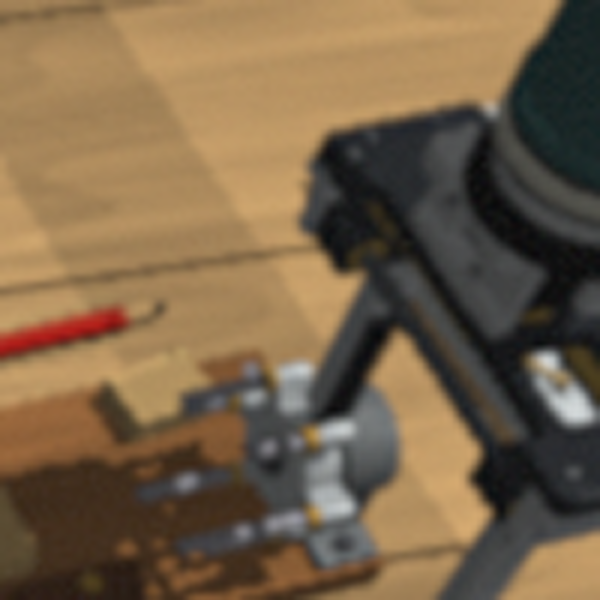

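```bash
python3 -m creep '[{"slide":[6,3,-2],"roll":0,"grip":0},{"slide":[12,4,-2],"roll":0,"grip":0},{"slide":[12,4,-2],"roll":0,"grip":0},{"slide":[12,4,-2],"roll":0,"grip":0}]'
python3 - <<'E'
from h import *
st(); pic('wrist','w5',(80,120,400,320),2.5); pic('scene','s5',(370,120,470,220),6);
E
```

```text
time: 3.67
tool_pos: [0.6341, 0.194, 0.0657]
ee_rot: [-1.571, -0.0, 0.091]
wrist_force: [-0.2, -0.6, -0.0]
width: 0.0939
t 3.67 jig [ 77.2 113.4  65.7] yawerr 0.0014 F [-0.2 -0.6 -0. ] w 0.0939
```

View pics/w5.png

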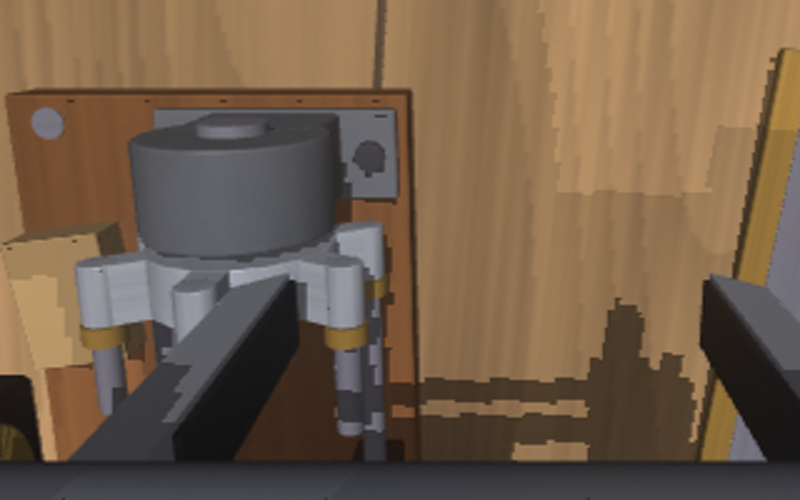

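View pics/s5.png

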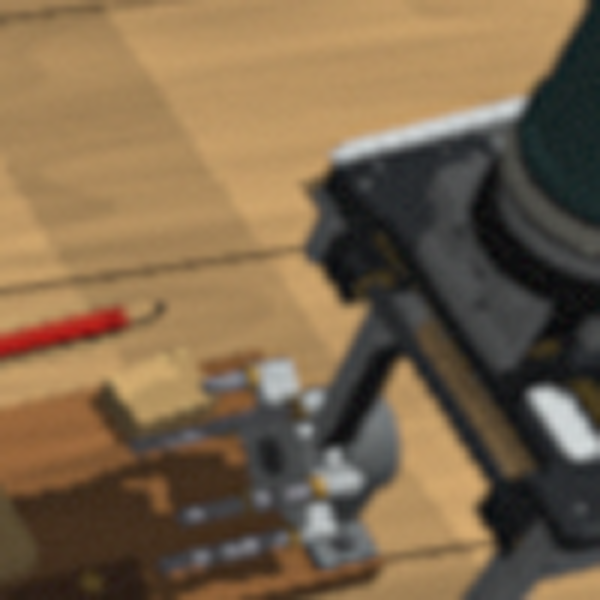

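```bash
python3 -m creep '[{"slide":[0,-30,0],"roll":0,"grip":0},{"slide":[0,-30,0],"roll":0,"grip":0},{"slide":[-32,-30,0],"roll":0,"grip":0},{"slide":[-32,-30,0],"roll":0,"grip":0},{"slide":[-32,0,0],"roll":0,"grip":0},{"slide":[-32,0,0],"roll":0,"grip":0},{"slide":[-26,1,0],"roll":0,"grip":0},{"slide":[-20,1,0],"roll":0,"grip":0},{"slide":[-14,1,0],"roll":0,"grip":0},{"slide":[-8,1,0],"roll":0,"grip":0},{"slide":[-2,1,0],"roll":0,"grip":0},{"slide":[1,1,0],"roll":0,"grip":0},{"slide":[1,1,0],"roll":0,"grip":0},{"slide":[1,1,0],"roll":0,"grip":0}]'
python3 - <<'E'
from h import *
st(); pic('wrist','w6',(80,120,400,320),2.5); pic('scene','s6',(370,120,470,220),6);
E
```

```text
time: 4.93
tool_pos: [0.6355, 0.1944, 0.0656]
ee_rot: [-1.571, -0.002, 0.091]
wrist_force: [0.3, -0.5, 0.4]
width: 0.0942
t 4.93 jig [ 78.6 113.6  65.6] yawerr 0.0015 F [ 0.3 -0.5  0.4] w 0.0942
```

View pics/w6.png

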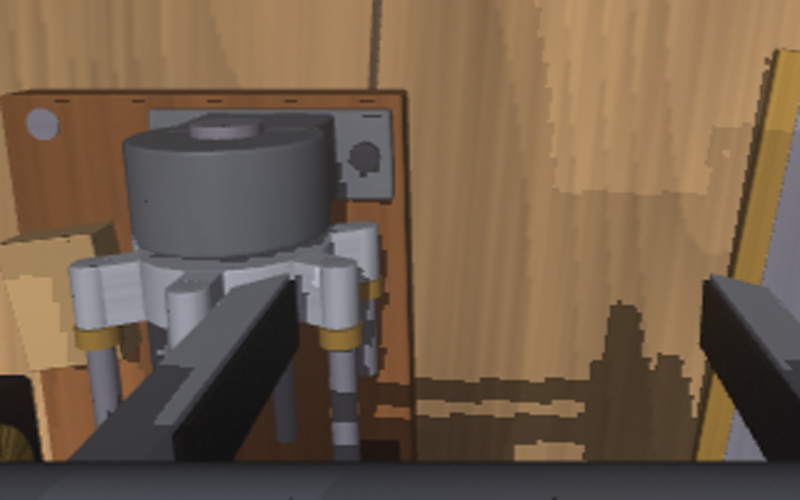

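View pics/s6.png

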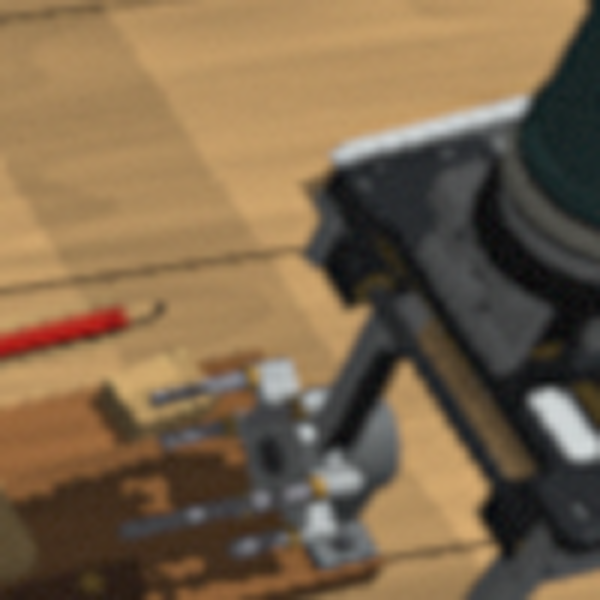

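```bash
python3 -m creep '[{"slide":[0,-40,0],"roll":0,"grip":0},{"slide":[0,-65,0],"roll":0,"grip":0},{"slide":[-64,-65,-85],"roll":0,"grip":1},{"slide":[-64,-65,-85],"roll":0,"grip":1},{"slide":[-129,-65,-170],"roll":0,"grip":1},{"slide":[-129,-65,-170],"roll":0,"grip":1},{"slide":[-129,-65,-170],"roll":0,"grip":1},{"slide":[-129,-65,-170],"roll":0,"grip":1},{"slide":[-129,-65,-170],"roll":0,"grip":1},{"slide":[-129,-65,-170],"roll":0,"grip":1}]'
python3 - <<'E'
from h import *
st(); pic('wrist','w7'); pic('scene','s7',(290,120,450,255),5); pic('top','t7',(75,160,250,270),4.5)
E
```

```text
time: 5.87
tool_pos: [0.5219, 0.0135, 0.1305]
ee_rot: [-1.57, -0.002, 0.09]
wrist_force: [0.2, -0.7, -0.7]
width: 0.0442
t 5.87 jig [-50.8 -56.4 130.5] yawerr 0.0009 F [ 0.2 -0.7 -0.7] w 0.0442
```

View pics/w7.png

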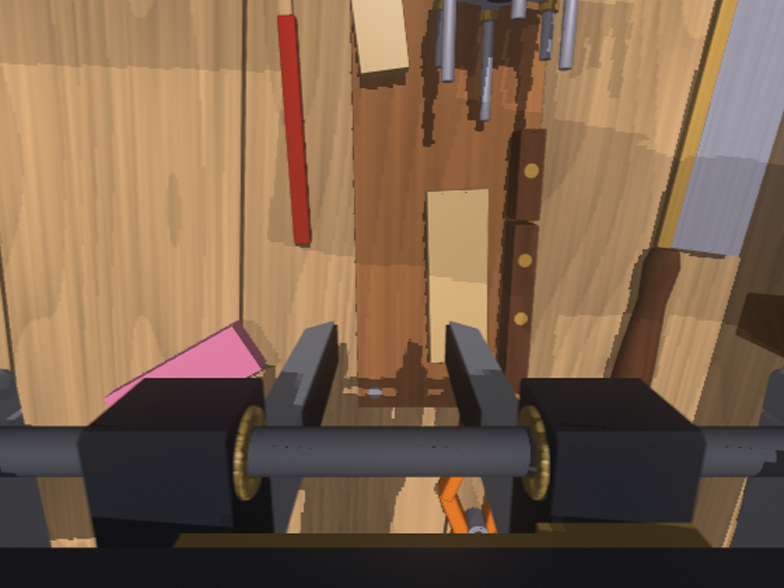

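View pics/s7.png

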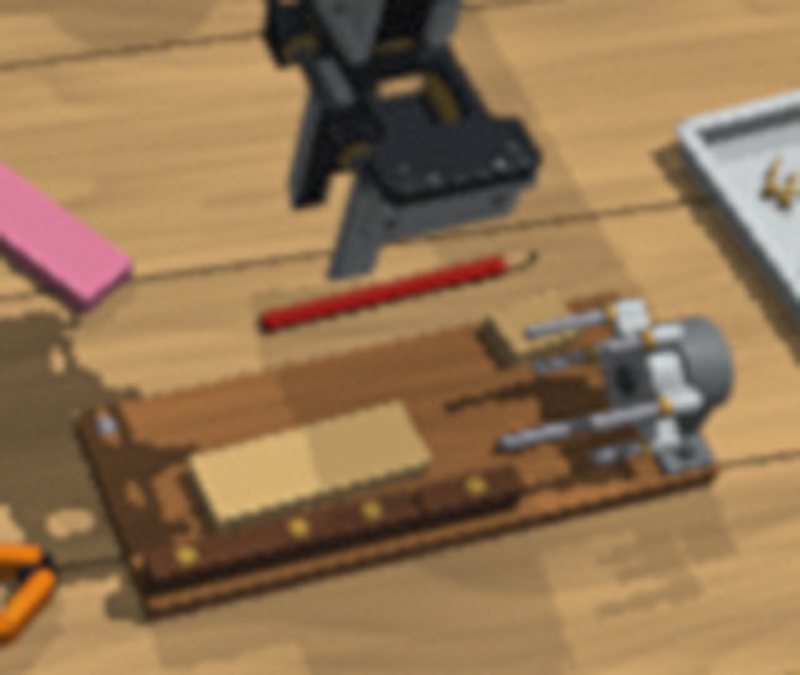

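View pics/t7.png

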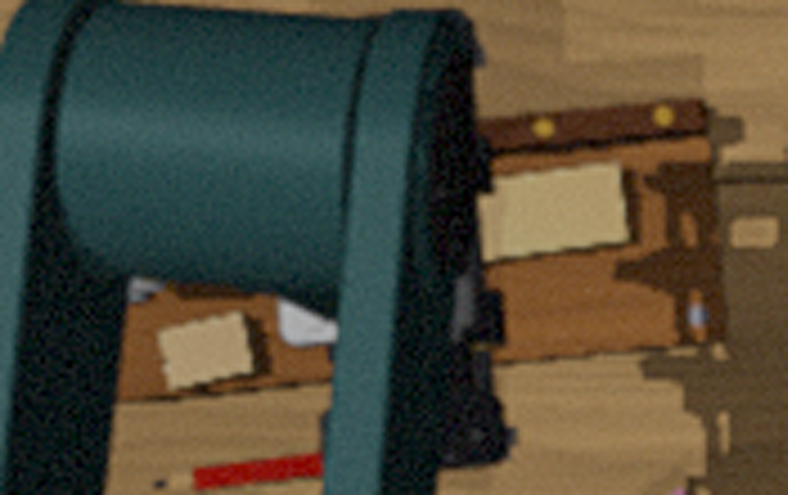

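Run:
```python
from h import *
pts={'long bottom tip':W(10,43,28),'long root':W(10,105,28),'lowX+30 r':W(40.3,105,45.5),'upX root':W(40.3,105,80.5),'upX48':W(40.3,57,80.5),'upX42':W(40.3,63,80.5)}
for k,p in pts.items(): print(k,(proj('scene',p)[0]-[290,120])*5, proj('wrist',p)[0]*1.4)
```

```text
long bottom tip [500.44567852 445.70390162] [485.39548901 123.78793544]
long root [607.64926623 420.27040332] [490.75277974  15.61728227]
lowX+30 r [644.26230344 447.65046191] [550.66068129   5.78821535]
upX root [665.85364062 408.79343485] [574.68171077 -18.6441308 ]
upX48 [578.3994152  429.55892434] [565.48052111  85.87632694]
upX42 [589.40261066 426.94628054] [566.58111144  73.37422573]
```

```bash
python3 -m creep '[{"slide":[0,10,0],"roll":0,"grip":1},{"slide":[0,20,0],"roll":0,"grip":1},{"slide":[0,30,0],"roll":0,"grip":1},{"slide":[0,40,0],"roll":0,"grip":1},{"slide":[0,50,0],"roll":0,"grip":1},{"slide":[0,55,0],"roll":0,"grip":1},{"slide":[0,60,0],"roll":0,"grip":1},{"slide":[0,60,0],"roll":0,"grip":1},{"slide":[0,60,0],"roll":0,"grip":1}]'
python3 - <<'E'
from h import *
st(); pic('wrist','w8'); pic('scene','s8',(290,120,450,255),5)
E
```

```text
time: 6.77
tool_pos: [0.5215, 0.0132, 0.0698]
ee_rot: [-1.571, 0.0, 0.091]
wrist_force: [-0.2, -0.2, -0.7]
width: 0.0006
t 6.77 jig [-51.2 -56.6  69.8] yawerr 0.0015 F [-0.2 -0.2 -0.7] w 0.0006
```

View pics/w8.png

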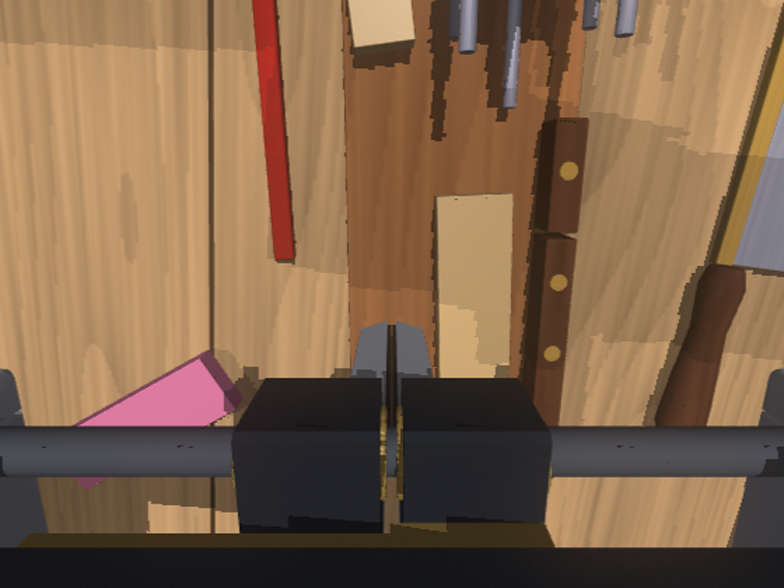

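View pics/s8.png

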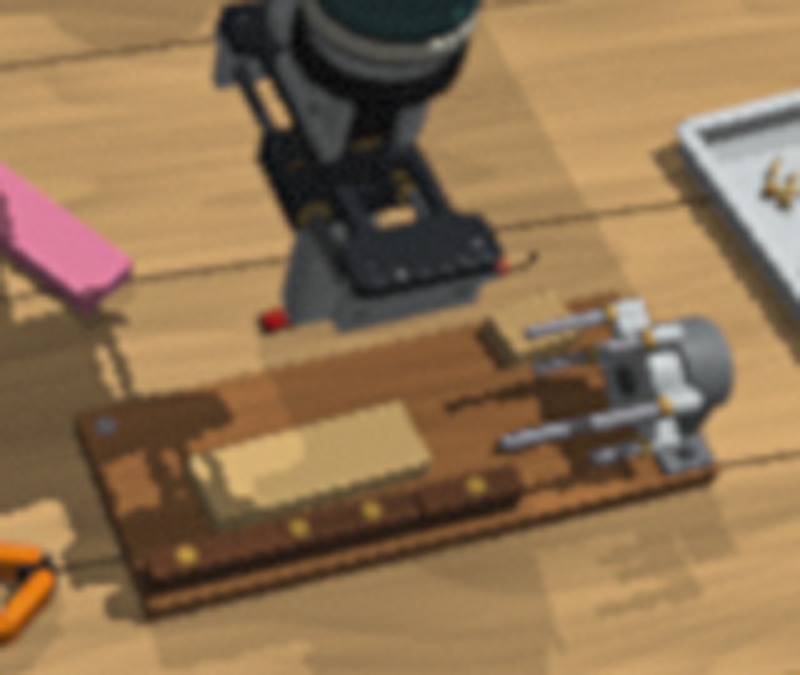

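Run:
```python
from h import *
t=robot.get_obs()['tool_pos']
for dz in (0,.03,.078,.097,.12): print(dz,(proj('scene',t+[0,0,dz])[0]-[290,120])*5,proj('wrist',t+[0,0,dz])[0]*1.4,proj('wrist',t+[0,0,dz]+np.r_[Y*.008,0])[0]*1.4)
a=cv2.imread('pics/s8_full.png')[150:220,320:400]; cv2.imwrite('pics/s8c.png',cv2.resize(a,None,fx=8,fy=8,interpolation=cv2.INTER_CUBIC))
```

```text
0 [294.1482026  347.96721636] [390.40431765 322.2327094 ] [390.40540128 306.04693035]
0.03 [303.75450581 312.42640032] [390.45696951 346.0358417 ] [390.4587731  327.56865024]
0.078 [320.16578064 251.70896444] [390.58624706 404.48031919] [390.59045498 380.6682075 ]
0.097 [327.04624937 226.25302496] [390.6644352  439.82803012] [390.67053938 412.96153997]
0.12 [335.69054804 194.2713748 ] [390.79734101 499.91279279] [390.80744012 468.16555944]
```

View pics/s8c.png

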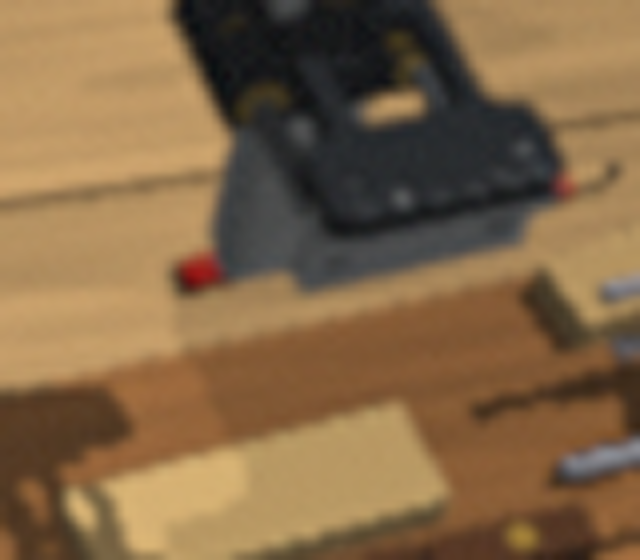

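Run:
```python
from h import *
for x in (-51,0,40):
  # intersect pixel ray with plane jig x = x
  for u,v in [(300,285),(520,243),(320,230),(550,185),(228,272)]:
    o,d=ray('scene',320+u/8,150+v/8); jo=J(o)/1000; jd=np.r_[d[:2]@np.c_[X,Y],d[2]]
    t=(x/1000-jo[0])/jd[0]; print(x,(u,v),np.round((jo+t*jd)*1000))
o=camera_info('wrist'); print(J(o['cam_to_world'][:3,3]))
```

```text
-51 (300, 285) [-51. -34.  79.]
-51 (520, 243) [-51.  44.  75.]
-51 (320, 230) [-51. -33. 107.]
-51 (550, 185) [-51.  47. 104.]
-51 (228, 272) [-51. -62.  96.]
0 (300, 285) [  0. -70. 156.]
0 (520, 243) [  0.   1. 152.]
0 (320, 230) [  0. -69. 182.]
0 (550, 185) [  0.   3. 179.]
0 (228, 272) [  0. -95. 171.]
40 (300, 285) [ 40. -98. 217.]
40 (520, 243) [ 40. -33. 213.]
40 (320, 230) [ 40. -97. 240.]
40 (550, 185) [ 40. -31. 237.]
40 (228, 272) [  40. -121.  230.]
[-50.80529168  13.93121585 276.81544501]
```

```bash
python3 -m creep '[{"slide":[0,30,0],"roll":0,"grip":1},{"slide":[0,50,0],"roll":0,"grip":1},{"slide":[0,60,0],"roll":0,"grip":1},{"slide":[0,67,0],"roll":0,"grip":1},{"slide":[0,67,0],"roll":0,"grip":1},{"slide":[0,67,0],"roll":0,"grip":1}]'
python3 - <<'E'
from h import *
st(); pic('wrist','w9',(180,120,400,300),3.5); pic('scene','s9',(290,160,400,255),6)
t=robot.get_obs()['tool_pos']
for dz in (.02,.026,.03): print(dz,(proj('wrist',np.array([t+[0,0,dz]+np.r_[Y*.008,0],t+[0,0,dz]+np.r_[Y*.008+X*.0125,0]]))-[180,120])*3.5)
E
```

```text
time: 7.37
tool_pos: [0.5221, 0.0132, 0.0037]
ee_rot: [-1.571, -0.001, 0.091]
wrist_force: [0.2, 0.2, 0.4]
width: 0.0008
t 7.37 jig [-50.5 -56.7   3.7] yawerr 0.0016 F [0.2 0.2 0.4] w 0.0008
0.02 [[346.27535691 379.31713029]
 [419.45712226 379.27028503]]
0.026 [[346.36319094 390.91514623]
 [421.78575886 390.8642299 ]]
0.03 [[346.42479824 399.05006282]
 [423.41905949 398.99619755]]
```

View pics/w9.png

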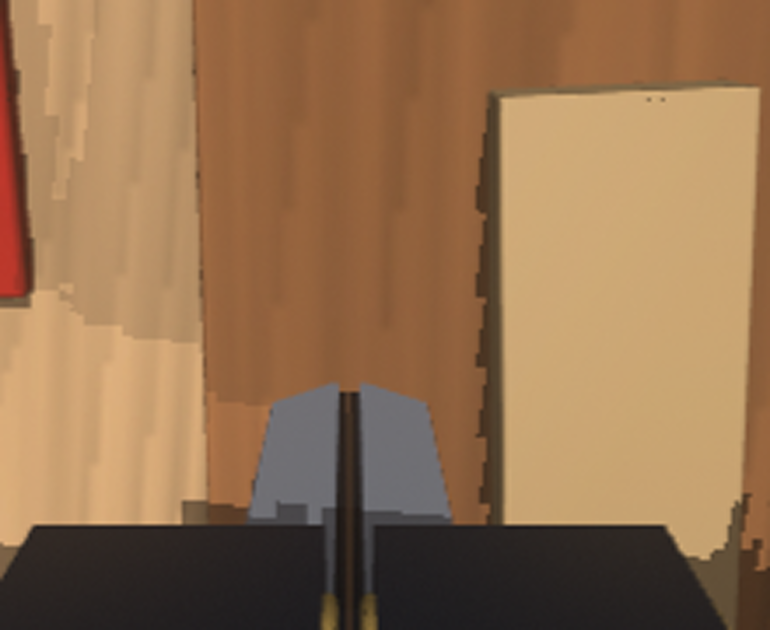

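View pics/s9.png

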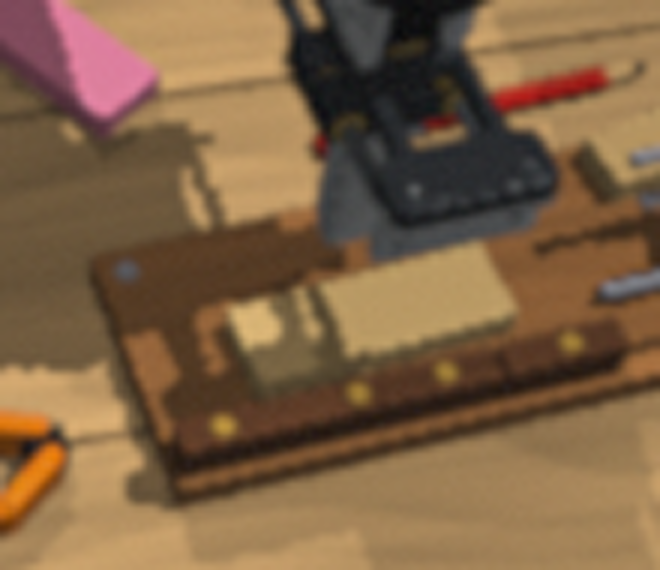

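```bash
python3 -m creep '[{"slide":[0,3,0],"roll":0,"grip":1},{"slide":[0,5,0],"roll":0,"grip":1},{"slide":[0,5,0],"roll":0,"grip":1},{"slide":[8,5,0],"roll":0,"grip":1},{"slide":[10,5,0],"roll":0,"grip":1},{"slide":[10,5,0],"roll":0,"grip":1}]'
python3 - <<'E'
from h import *
st(); pic('wrist','w10',(180,120,400,300),3.5)
E
```

```text
time: 7.97
tool_pos: [0.5324, 0.0141, -0.0018]
ee_rot: [-1.571, -0.001, 0.091]
wrist_force: [-0.5, 0.6, -0.9]
width: 0.0006
t 7.97 jig [-40.2 -56.7  -1.8] yawerr 0.0017 F [-0.5  0.6 -0.9] w 0.0006
```

View pics/w10.png

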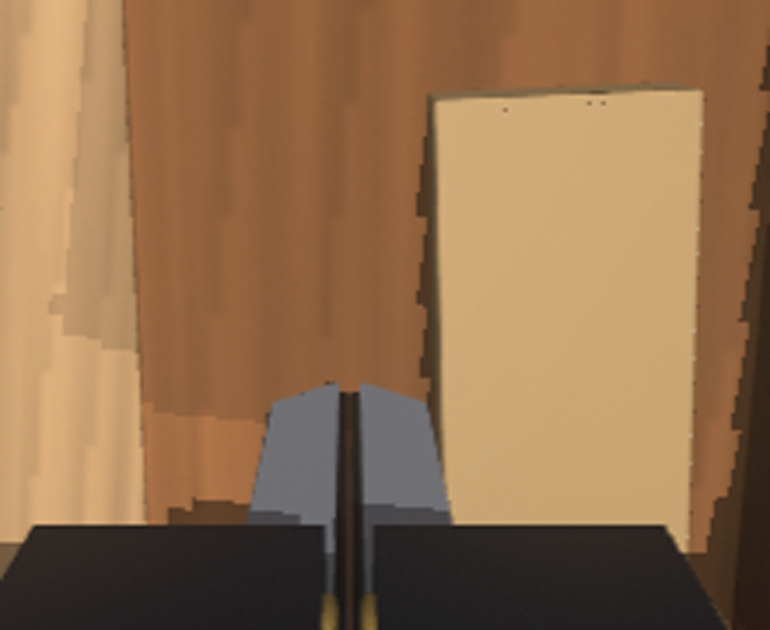

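```bash
python3 -m creep '[{"slide":[3,0,0],"roll":0,"grip":1},{"slide":[6,0,0],"roll":0,"grip":1},{"slide":[9,0,0],"roll":0,"grip":1},{"slide":[12,0,0],"roll":0,"grip":1},{"slide":[14,0,0],"roll":0,"grip":1},{"slide":[14,0,0],"roll":0,"grip":1}]'
python3 - <<'E'
from h import *
st(); pic('wrist','w11',(180,120,400,300),3.5); pic('scene','s11',(290,160,400,255),6)
E
```

```text
time: 8.52
tool_pos: [0.5459, 0.0154, -0.002]
ee_rot: [-1.571, -0.0, 0.091]
wrist_force: [-0.3, -0.2, -0.5]
width: 0.0007
t 8.52 jig [-26.6 -56.6  -2. ] yawerr 0.0017 F [-0.3 -0.2 -0.5] w 0.0007
```

View pics/w11.png

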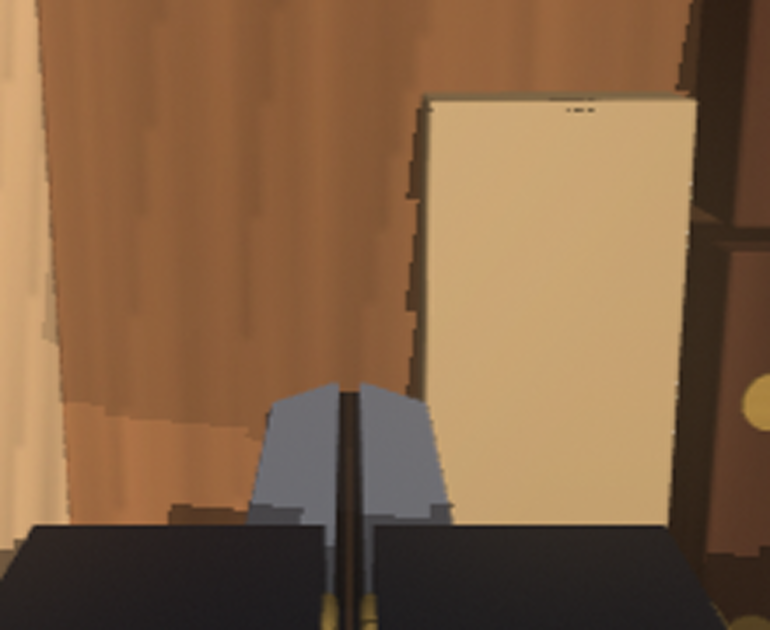

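View pics/s11.png

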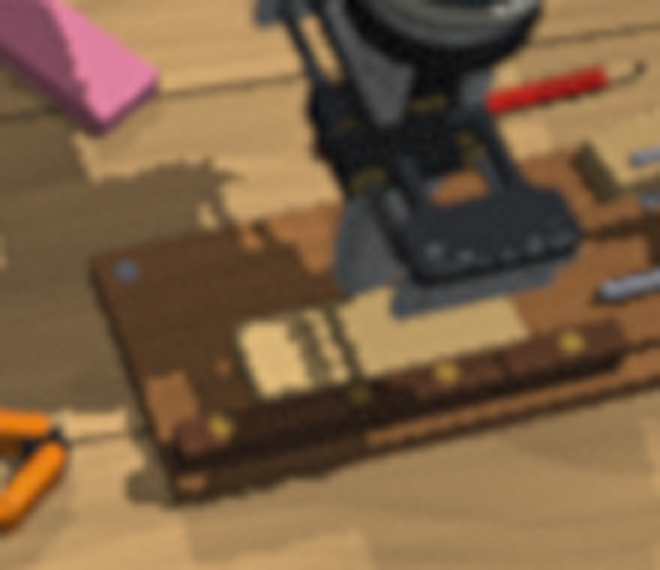

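```bash
python3 -m creep '[{"slide":[2,0,0],"roll":0,"grip":1},{"slide":[3,0,0],"roll":0,"grip":1},{"slide":[4,0,0],"roll":0,"grip":1},{"slide":[4,0,0],"roll":0,"grip":1}]'
python3 -m creep '[{"slide":[1,0,0],"roll":0,"grip":1},{"slide":[1,0,0],"roll":0,"grip":1}]'
python3 -m creep '[{"slide":[1,0,0],"roll":0,"grip":1},{"slide":[1,0,0],"roll":0,"grip":1}]'
python3 - <<'E'
from h import *
st(); pic('wrist','w12',(180,120,400,300),3.5)
E
```

```text
time: 8.95
tool_pos: [0.5495, 0.0158, -0.002]
ee_rot: [-1.571, -0.0, 0.091]
wrist_force: [-0.0, 0.4, 0.2]
width: 0.0004
time: 9.12
tool_pos: [0.5497, 0.0158, -0.0022]
ee_rot: [-1.571, 0.002, 0.091]
wrist_force: [-2.6, -0.6, 0.5]
width: 0.0003
time: 9.28
tool_pos: [0.5498, 0.0158, -0.0022]
ee_rot: [-1.571, 0.004, 0.091]
wrist_force: [-5.0, -1.7, 3.2]
width: 0.0006
t 9.28 jig [-22.7 -56.6  -2.2] yawerr 0.0017 F [-5.  -1.7  3.2] w 0.0006
```

View pics/w12.png

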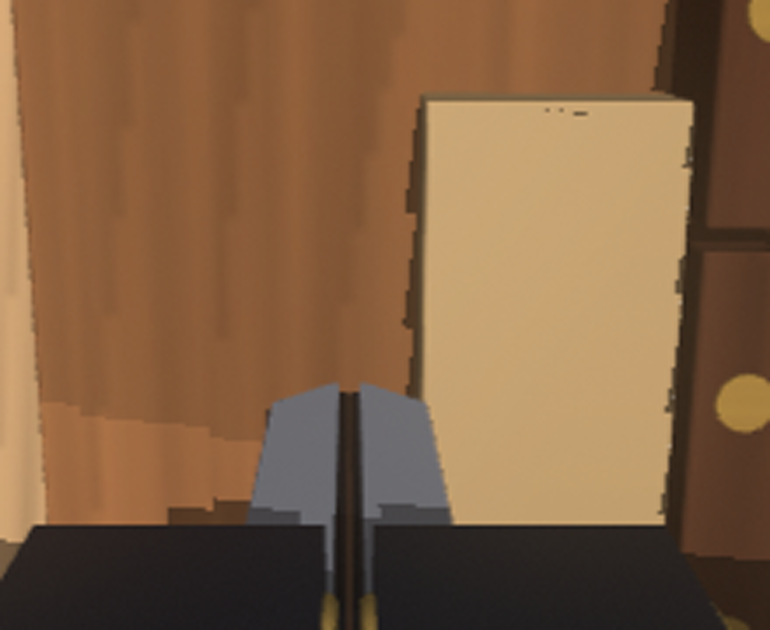

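```bash
python3 -m creep '[{"slide":[-15,0,0],"roll":0,"grip":1},{"slide":[-15,-35,0],"roll":0,"grip":1},{"slide":[0,-40,-40],"roll":0,"grip":1},{"slide":[31,-40,-79],"roll":0,"grip":1},{"slide":[31,-40,-79],"roll":0,"grip":1},{"slide":[31,-40,-79],"roll":0,"grip":1},{"slide":[31,-40,-79],"roll":0,"grip":1}]'
python3 - <<'E'
from h import *
st(); pic('wrist','w13'); pic('scene','s13',(290,140,450,255),5)
E
```

```text
time: 9.92
tool_pos: [0.5893, -0.0597, 0.0373]
ee_rot: [-1.57, 0.001, 0.09]
wrist_force: [0.8, 0.0, 0.1]
width: 0.0006
t 9.92 jig [   9.8 -135.3   37.3] yawerr 0.0007 F [0.8 0.  0.1] w 0.0006
```

View pics/w13.png

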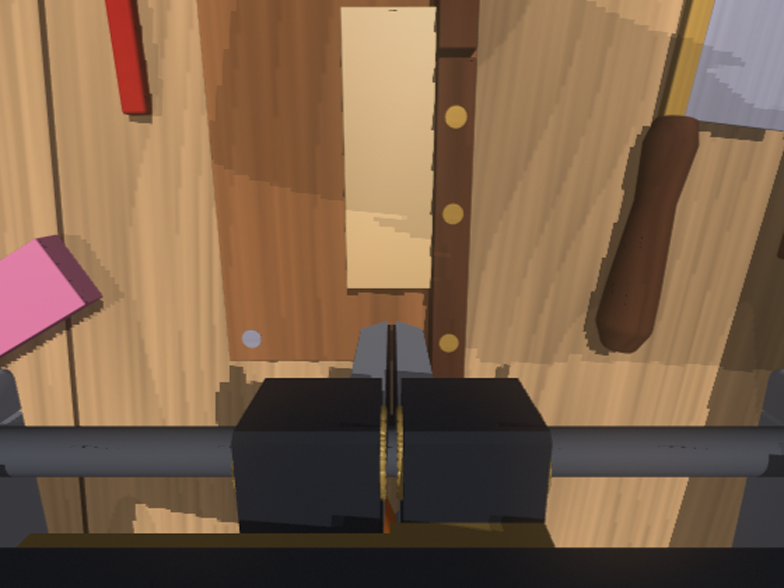

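View pics/s13.png

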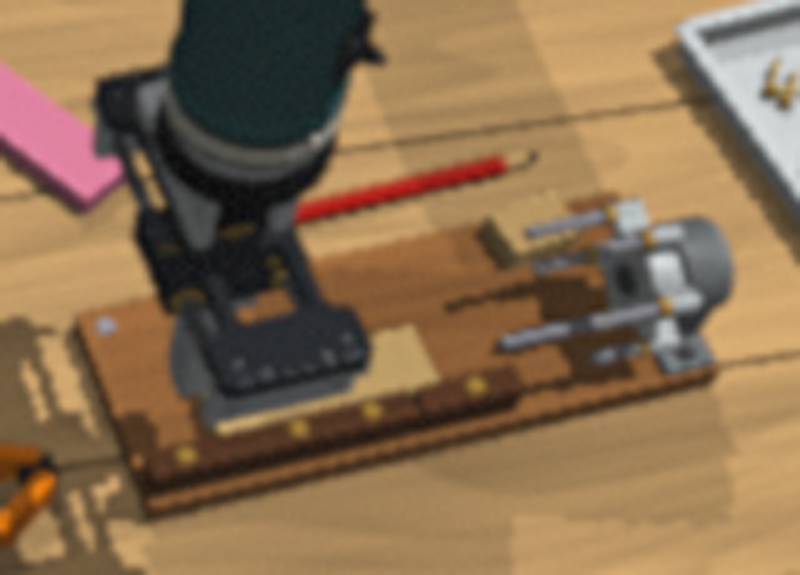

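```bash
python3 - <<'E'
from h import *
for u,v in [(347,289),(432,289),(341,7),(436,7)]: print(np.round(J(onz('wrist',u/1.4,v/1.4,.034)),1))
E
python3 -m creep '[{"slide":[-1,20,0],"roll":0,"grip":1},{"slide":[-1,37,0],"roll":0,"grip":1},{"slide":[-1,38,0],"roll":0,"grip":1},{"slide":[-1,38,0],"roll":0,"grip":1}]'
```

```text
[ -11.4 -118.9   34. ]
[  28.8 -118.8   34. ]
[-11.2   0.5  34. ]
[27.7  0.5 34. ]
time: 10.35
tool_pos: [0.5866, -0.0585, -0.0013]
ee_rot: [-1.57, 0.003, 0.093]
wrist_force: [-0.4, 0.5, 0.6]
width: 0.0008
```

```bash
python3 -m creep '[{"slide":[0,0,4],"roll":0,"grip":1},{"slide":[0,0,8],"roll":0,"grip":1},{"slide":[0,0,12],"roll":0,"grip":1},{"slide":[0,0,16],"roll":0,"grip":1},{"slide":[0,0,20],"roll":0,"grip":1},{"slide":[0,0,24],"roll":0,"grip":1},{"slide":[0,0,28],"roll":0,"grip":1},{"slide":[0,0,32],"roll":0,"grip":1},{"slide":[0,0,36],"roll":0,"grip":1},{"slide":[0,0,38],"roll":0,"grip":1},{"slide":[0,0,40],"roll":0,"grip":1},{"slide":[0,0,40],"roll":0,"grip":1}]'
python3 - <<'E'
from h import *
st(); pic('wrist','w14',(150,20,400,260),2.5); pic('scene','s14',(320,160,450,255),6)
E
```

```text
time: 11.35
tool_pos: [0.5847, -0.0197, -0.0001]
ee_rot: [-1.571, 0.0, 0.092]
wrist_force: [0.5, 1.1, -0.6]
width: 0.0003
t 11.35 jig [  8.9 -95.   -0.1] yawerr 0.0021 F [ 0.5  1.1 -0.6] w 0.0003
```

View pics/w14.png

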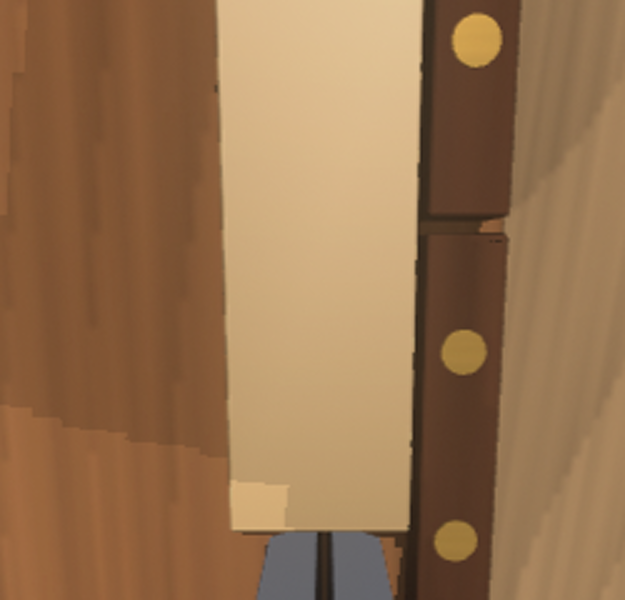

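View pics/s14.png

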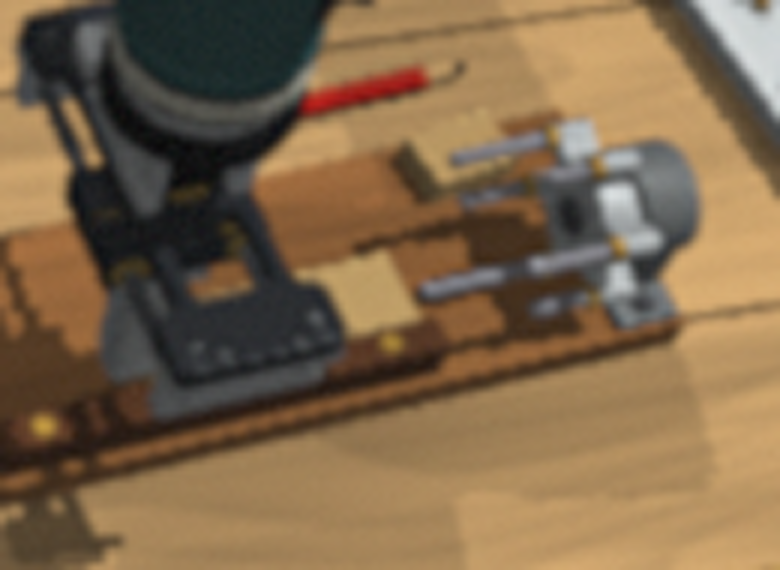

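```bash
python3 -m creep '[{"slide":[0,0,2],"roll":0,"grip":1},{"slide":[0,0,4],"roll":0,"grip":1},{"slide":[0,0,6],"roll":0,"grip":1},{"slide":[0,0,7],"roll":0,"grip":1},{"slide":[0,0,7],"roll":0,"grip":1}]'
python3 -m creep '[{"slide":[0,0,1],"roll":0,"grip":1},{"slide":[0,0,1],"roll":0,"grip":1}]'
python3 -m creep '[{"slide":[0,0,1],"roll":0,"grip":1},{"slide":[0,0,1],"roll":0,"grip":1}]'
python3 - <<'E'
from h import *
st(); pic('wrist','w15',(150,20,400,260),2.5); pic('scene','s15',(320,160,450,255),6)
E
```

```text
time: 11.87
tool_pos: [0.5841, -0.0129, -0.0001]
ee_rot: [-1.571, 0.0, 0.091]
wrist_force: [-0.3, 0.2, 0.3]
width: 0.0008
time: 12.03
tool_pos: [0.5841, -0.012, -0.0]
ee_rot: [-1.571, -0.0, 0.091]
wrist_force: [-0.4, 0.2, -0.1]
width: 0.0003
time: 12.2
tool_pos: [0.584, -0.0111, -0.0]
ee_rot: [-1.571, -0.0, 0.091]
wrist_force: [-0.2, 0.4, -0.2]
width: 0.0004
t 12.2 jig [  8.9 -86.4  -0. ] yawerr 0.0017 F [-0.2  0.4 -0.2] w 0.0004
```

View pics/s15.png

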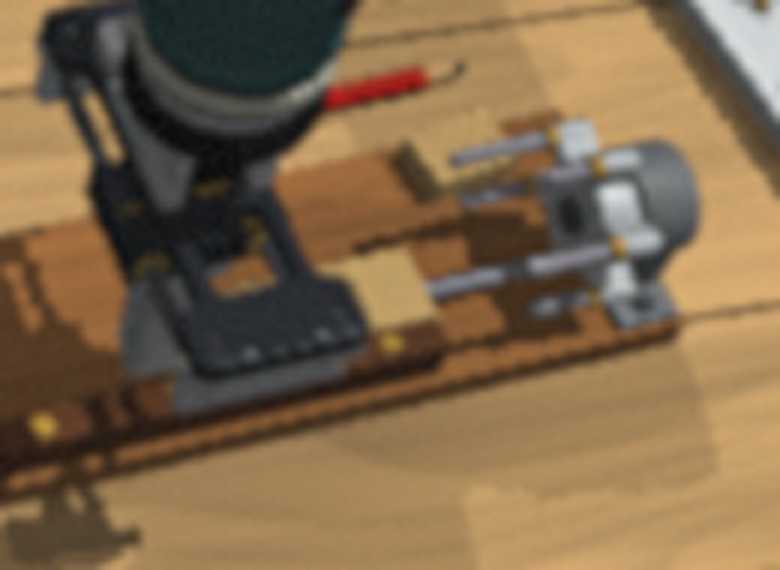

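Almost touching the stop; single-millimetre steps until the force rises.

```bash
python3 -m creep '[{"slide":[0,0,1],"roll":0,"grip":1},{"slide":[0,0,1],"roll":0,"grip":1}]' | grep -E "pos|force"
python3 -m creep '[{"slide":[0,0,1],"roll":0,"grip":1},{"slide":[0,0,1],"roll":0,"grip":1}]'| grep -E "pos|force"
python3 -m creep '[{"slide":[0,0,1],"roll":0,"grip":1},{"slide":[0,0,1],"roll":0,"grip":1}]'| grep -E "pos|force"
```

```text
tool_pos: [0.5839, -0.0103, -0.0]
wrist_force: [0.1, -0.3, -0.2]
tool_pos: [0.584, -0.0102, 0.0001]
wrist_force: [0.7, -3.0, 0.2]
tool_pos: [0.5841, -0.0101, 0.0002]
wrist_force: [0.7, -5.8, 0.4]
```

```bash
python3 -m creep '[{"slide":[0,0,-8],"roll":0,"grip":1},{"slide":[0,-20,-15],"roll":0,"grip":1},{"slide":[0,-55,-15],"roll":0,"grip":1},{"slide":[0,-60,-15],"roll":0,"grip":1},{"slide":[0,-60,-15],"roll":0,"grip":1}]'
python3 - <<'E'
from h import *
st(); pic('wrist','w16'); pic('scene','s16',(300,160,450,255),5)
E
```

```text
time: 13.22
tool_pos: [0.5876, -0.0231, 0.0636]
ee_rot: [-1.571, -0.007, 0.091]
wrist_force: [-0.5, 0.3, 0.2]
width: 0.0006
t 13.22 jig [ 11.5 -98.7  63.6] yawerr 0.0016 F [-0.5  0.3  0.2] w 0.0006
```

View pics/w16.png

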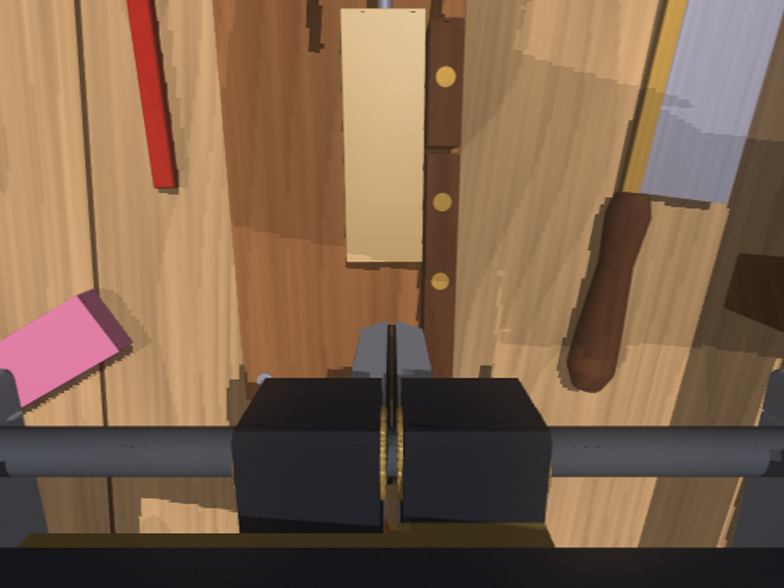

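View pics/s16.png

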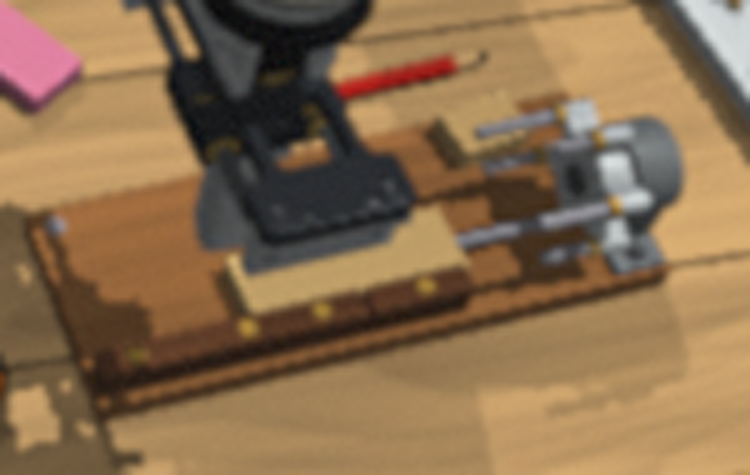

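Run:
```python
from h import *
for u,v in [(347,263),(423,263),(341,9),(425,9)]: print(np.round(J(onz('wrist',u/1.4,v/1.4,.034)),1))
a=cv2.imread('pics/w16_full.png')[0:200,230:345]; cv2.imwrite('pics/w16c.png',cv2.resize(a,None,fx=3,fy=3,interpolation=cv2.INTER_CUBIC))
```

```text
[-13.7 -74.7  34. ]
[ 25.4 -74.6  34. ]
[-13.8  42.6  34. ]
[24.3 42.7 34. ]
```

View pics/w16c.png

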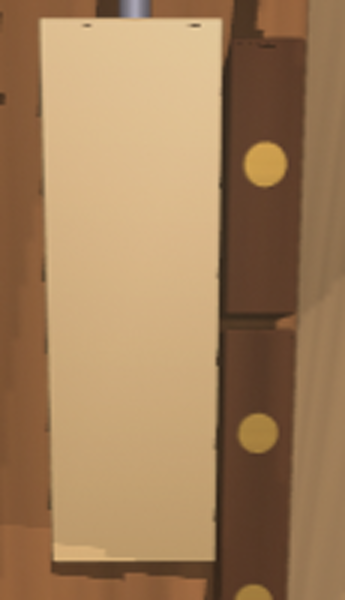

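```bash
python3 -m creep '[{"slide":[-30,0,0],"roll":0,"grip":1},{"slide":[-53,0,30],"roll":0,"grip":1},{"slide":[-53,0,60],"roll":0,"grip":1},{"slide":[-53,0,79],"roll":0,"grip":1},{"slide":[-53,30,79],"roll":0,"grip":1},{"slide":[-53,55,79],"roll":0,"grip":1},{"slide":[-53,64,79],"roll":0,"grip":1},{"slide":[-53,64,79],"roll":0,"grip":1},{"slide":[-53,64,79],"roll":0,"grip":1}]'
python3 - <<'E'
from h import *
st(); pic('wrist','w17',(180,100,400,300),3)
E
```

```text
time: 14.07
tool_pos: [0.5238, 0.0508, -0.0056]
ee_rot: [-1.57, 0.003, 0.091]
wrist_force: [0.4, 0.7, 0.2]
width: 0.0004
t 14.07 jig [-45.5 -19.4  -5.6] yawerr 0.0016 F [0.4 0.7 0.2] w 0.0004
```

View pics/w17.png

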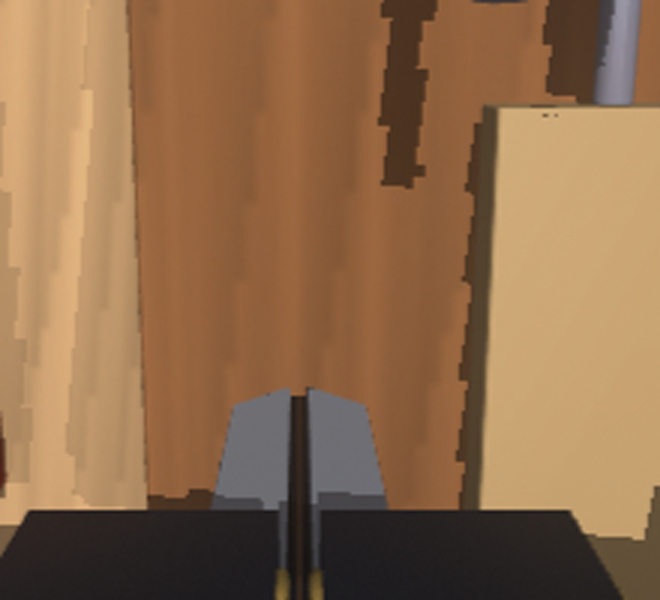

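```bash
python3 -m creep '[{"slide":[6,-3,0],"roll":0,"grip":1},{"slide":[12,-3,0],"roll":0,"grip":1},{"slide":[17,-3,0],"roll":0,"grip":1},{"slide":[19,-3,0],"roll":0,"grip":1},{"slide":[19,-3,0],"roll":0,"grip":1}]' | grep -E "pos|force"
for i in 1; do :; done
python3 -m creep '[{"slide":[1.5,0,0],"roll":0,"grip":1},{"slide":[1.5,0,0],"roll":0,"grip":1}]' | grep -E "pos|force"
python3 -c "from h import *; st()"
```

```text
tool_pos: [0.545, 0.0524, -0.0008]
wrist_force: [-0.7, 0.9, 0.1]
tool_pos: [0.5456, 0.0526, -0.0011]
wrist_force: [0.1, -0.5, -0.3]
t 14.7 jig [-23.7 -19.6  -1.1] yawerr 0.0017 F [ 0.1 -0.5 -0.3] w 0.0002
```

```bash
python3 -m creep '[{"slide":[1,0,0],"roll":0,"grip":1},{"slide":[1,0,0],"roll":0,"grip":1}]' | grep -E "pos|force"
python3 -m creep '[{"slide":[1,0,0],"roll":0,"grip":1},{"slide":[1,0,0],"roll":0,"grip":1}]' | grep -E "pos|force"
python3 -c "from h import *; st()"
```

```text
tool_pos: [0.5464, 0.0527, -0.0011]
wrist_force: [-0.6, -1.0, -0.0]
tool_pos: [0.5473, 0.0528, -0.0011]
wrist_force: [-0.5, -0.8, 0.7]
t 15.03 jig [-22.  -19.5  -1.1] yawerr 0.0017 F [-0.5 -0.8  0.7] w 0.0002
```

```bash
python3 -m creep '[{"slide":[1,0,0],"roll":0,"grip":1},{"slide":[1,0,0],"roll":0,"grip":1}]' | grep -E "pos|force"
python3 - <<'E'
from h import *
st(); pic('wrist','w18',(180,100,400,300),3)
E
```

```text
tool_pos: [0.5474, 0.0528, -0.0012]
wrist_force: [-4.3, -0.3, 2.4]
t 15.2 jig [-21.8 -19.5  -1.2] yawerr 0.0017 F [-4.3 -0.3  2.4] w 0.0003
```

View pics/w18.png

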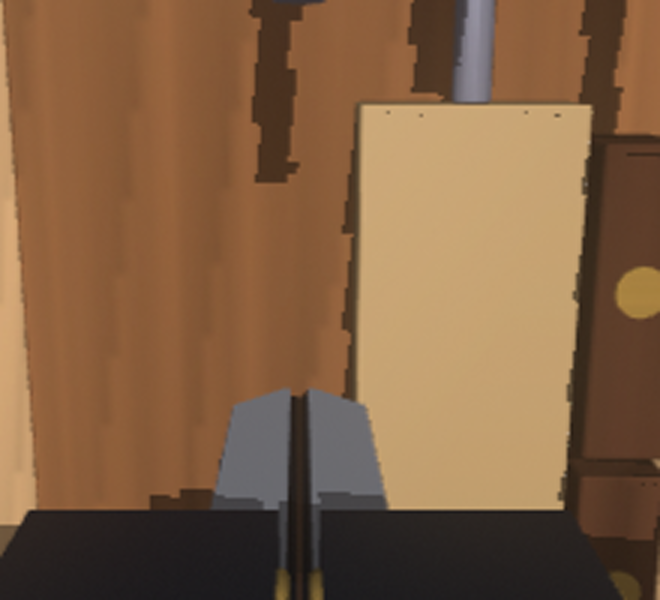

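```bash
python3 -m creep '[{"slide":[-15,0,0],"roll":0,"grip":1},{"slide":[-25,-10,0],"roll":0,"grip":1},{"slide":[-25,-50,0],"roll":0,"grip":1},{"slide":[10,-70,-40],"roll":0,"grip":1},{"slide":[30,-70,-60],"roll":0,"grip":1},{"slide":[30,-70,-60],"roll":0,"grip":1},{"slide":[30,-70,-60],"roll":0,"grip":1},{"slide":[30,-70,-60],"roll":0,"grip":1}]'| grep -E "pos|force"
python3 - <<'E'
from h import *
st(); pic('wrist','w19',(200,0,360,240),2.5)
pic('scene','s19',(300,160,450,255),5)
E
```

```text
tool_pos: [0.5835, -0.004, 0.0682]
wrist_force: [0.1, 0.1, 0.5]
t 15.92 jig [  9.1 -79.3  68.2] yawerr 0.0011 F [0.1 0.1 0.5] w 0.0001
```

View pics/w19.png

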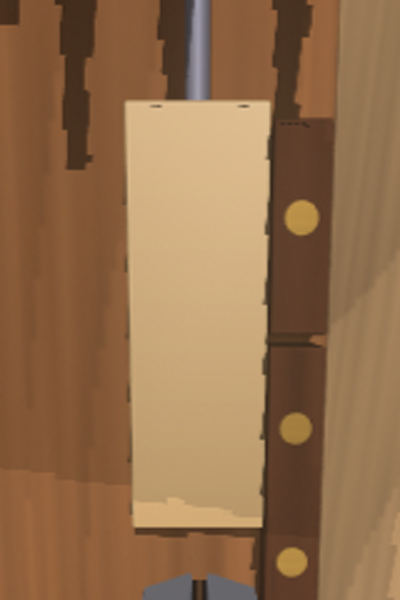

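View pics/s19.png

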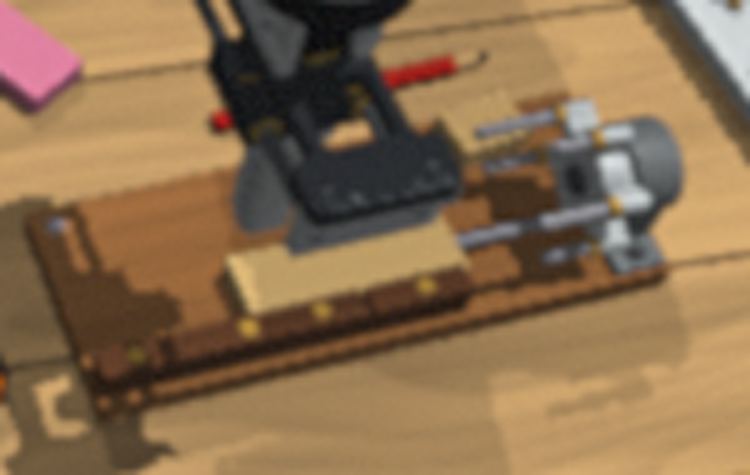

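```bash
python3 -m creep '[{"slide":[-3,0,-18],"roll":0,"grip":1},{"slide":[-3,0,-18],"roll":0,"grip":1},{"slide":[-3,35,-18],"roll":0,"grip":1},{"slide":[-3,60,-18],"roll":0,"grip":1},{"slide":[-3,68,-18],"roll":0,"grip":1},{"slide":[-3,68,-18],"roll":0,"grip":1},{"slide":[-3,68,-13],"roll":0,"grip":1},{"slide":[-3,68,-9],"roll":0,"grip":1},{"slide":[-3,68,-9],"roll":0,"grip":1}]'| grep -E "pos|force"
python3 -c "from h import *; st()"
```

```text
tool_pos: [0.5832, -0.0123, 0.0032]
wrist_force: [-1.0, -0.4, 0.4]
t 16.77 jig [  8.  -87.6   3.2] yawerr 0.0027 F [-1.  -0.4  0.4] w 0.0005
```

```bash
python3 -m creep '[{"slide":[0,3,1],"roll":0,"grip":1},{"slide":[0,3,1],"roll":0,"grip":1}]'| grep -E "pos|force"
python3 -m creep '[{"slide":[0,0,1],"roll":0,"grip":1},{"slide":[0,0,1],"roll":0,"grip":1}]'| grep -E "pos|force"
python3 -m creep '[{"slide":[0,0,1],"roll":0,"grip":1},{"slide":[0,0,1],"roll":0,"grip":1}]'| grep -E "pos|force"
python3 -c "from h import *; st()"
```

```text
tool_pos: [0.5821, -0.0121, -0.0013]
wrist_force: [-0.1, -0.4, -0.4]
tool_pos: [0.5816, -0.0113, -0.0018]
wrist_force: [-0.5, 0.2, -0.0]
tool_pos: [0.5815, -0.0105, -0.0019]
wrist_force: [-0.4, 0.3, 0.8]
t 17.27 jig [  6.5 -85.6  -1.9] yawerr 0.0016 F [-0.4  0.3  0.8] w 0.0004
```

```bash
python3 -m creep '[{"slide":[0,0,1],"roll":0,"grip":1},{"slide":[0,0,1],"roll":0,"grip":1}]'| grep -E "pos|force"
python3 -m creep '[{"slide":[0,0,0.5],"roll":0,"grip":1},{"slide":[0,0,0.5],"roll":0,"grip":1}]'| grep -E "pos|force"
python3 -c "from h import *; st()"
```

```text
tool_pos: [0.5815, -0.0105, -0.0019]
wrist_force: [0.2, -3.5, 0.3]
tool_pos: [0.5815, -0.0104, -0.0019]
wrist_force: [1.1, -5.8, 0.9]
t 17.6 jig [  6.5 -85.5  -1.9] yawerr 0.0013 F [ 1.1 -5.8  0.9] w 0.0006
```

```bash
python3 -m creep '[{"slide":[0,0,-8],"roll":0,"grip":1},{"slide":[0,-5,-15],"roll":0,"grip":1},{"slide":[0,-45,-15],"roll":0,"grip":1},{"slide":[-20,-80,-15],"roll":0,"grip":1},{"slide":[-60,-110,-15],"roll":0,"grip":1},{"slide":[-100,-120,-15],"roll":0,"grip":1},{"slide":[-130,-120,-15],"roll":0,"grip":1},{"slide":[-130,-120,-15],"roll":0,"grip":1},{"slide":[-130,-120,-15],"roll":0,"grip":1},{"slide":[-130,-120,-15],"roll":0,"grip":1},{"slide":[-130,-120,-15],"roll":0,"grip":1}]'| grep -E "pos|force"
python3 - <<'E'
from h import *
st(); pic('wrist','w20'); pic('scene','s20',(300,150,450,255),5)
E
```

```text
tool_pos: [0.4542, -0.0356, 0.118]
wrist_force: [-0.1, 0.1, 0.4]
t 18.52 jig [-122.5  -99.3  118. ] yawerr 0.0018 F [-0.1  0.1  0.4] w 0.0007
```

View pics/w20.png

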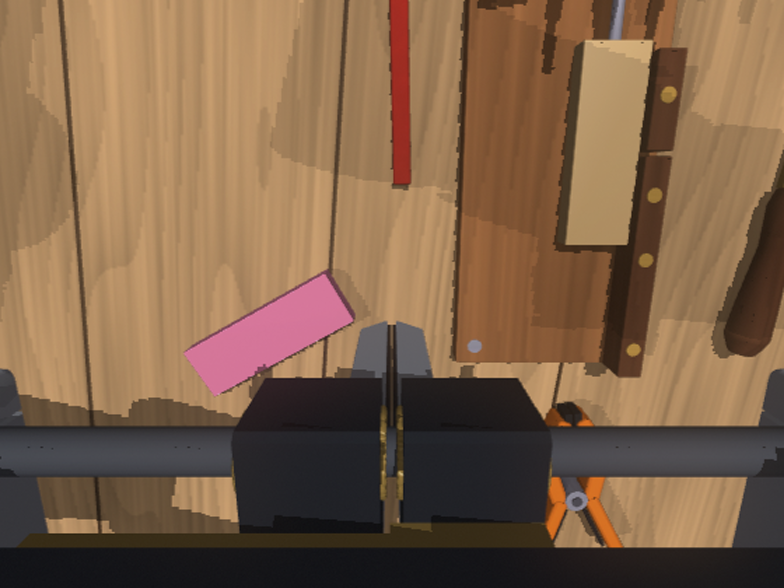

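View pics/s20.png

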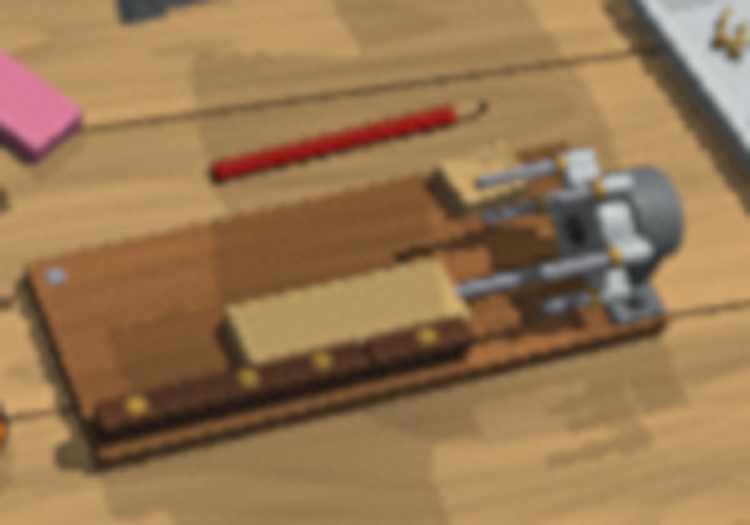

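Run:
```python
from h import *
print('strip TL TR BR BL',*[np.round(J(onz('wrist',u/1.4,v/1.4,.034))[:2],1) for u,v in [(584,41),(653,41),(628,245),(565,245)]])
print('fence top inner', *[np.round(J(onz('wrist',u/1.4,v/1.4,.042))[:2],1) for u,v in [(660,48),(618,370),(653,150)]])
a=cv2.imread('pics/w20_full.png')[15:190,390:500]; cv2.imwrite('pics/w20c.png',cv2.resize(a,None,fx=3.4,fy=3.4,interpolation=cv2.INTER_CUBIC))
```

```text
strip TL TR BR BL [-11.4  42.7] [28.2 42.7] [ 28.8 -75.8] [-11.4 -75.8]
fence top inner [28.5 37.2] [  28.6 -158.4] [ 32.3 -17.9]
```

View pics/w20c.png

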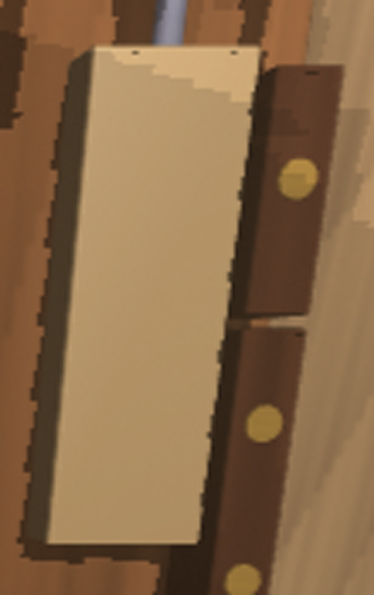

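Against the fence (28.2–28.8 vs. fence 28.5 in the same view), end on the long stop. Handing in.

```bash
python3 -c "
from bench import ticket
print(ticket.close_job())"
```

```text
the job is handed in; nothing more can be done
None
```

The longest stop screw is clicked into the bottom place, and the pine strip lies flat against the fence with its end on that stop. I handed the job in after about 18.5 s; the hand-in reports no verdict.

- **Turret:** I pushed the top lobe towards jig +x with one fingertip, two clicks. The long screw's tip then showed in the scene and wrist views within about 1 mm of where it should lie.
- **Strip:** With shut fingertips I slid it onto the fence, then along to the stop. I pressed it once more against the fence and once more against the stop. Contact force was 4–6 N each time, and the strip's end came to the same place within about 0.1 mm.
- **Final picture, robot clear:** The strip's fence-side edge is at jig x 28.2–28.8 mm, and the fence reads 28.5 mm in the same view. The strip's end is at y about 42.7 mm, touching the stop. In the last pictures the offcut, pencil, clamp, saw and pink bar look unmoved; I did not check the file at the end.

Three checks disagreed:
- **Finger height:** The fingertips sit about 26 mm higher than the reported TCP, so I worked from the tip height seen in the pictures.
- **Mid-way gap:** One picture suggested a 1–3 mm gap at the fence, which is why I pressed the strip home again.
- **Fence reading:** One of the three fence points, beside the saw slot, read 32.3 mm where the two end points read 28.5 mm; I took it as a poor pixel pick.

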